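Put the sample carriers away by length

TASK

Push the dryer's lever fully over to off first; then take the clean sample carrier down from the barbed hook of the drying stand, and put it and all the carriers lying on the bench away in the trays, each lying flat in the tray whose length matches its own (short, middle, long), side by side across the tray with the eye upwards. Leave the dryer off and the other things on the bench where they are.

Things in the scene. Friction and masses are not known exactly. Their poses are not given: they have to be found in the camera images.
- short_1: A short aluminium carrier lying on the bench (or absent): plate 70 mm long (its y) x 36 wide (x) x 10 thick, about 80 g; mid-length an upright eye, 8 mm thick (x), 36 wide over its sides (y), top 42 mm above the underside, opening 24 wide (y), from 10 to 35 mm up. Origin: centre of underside, z up. Carriers differ only in length.
- short_2: A short aluminium carrier lying on the bench (or absent): plate 70 mm long (its y) x 36 wide (x) x 10 thick, about 80 g; mid-length an upright eye, 8 mm thick (x), 36 wide over its sides (y), top 42 mm above the underside, opening 24 wide (y), from 10 to 35 mm up. Origin: centre of underside, z up. Carriers differ only in length.
- mid_1: A mid aluminium carrier lying on the bench (or absent): plate 100 mm long (its y) x 36 wide (x) x 10 thick, about 110 g; mid-length an upright eye, 8 mm thick (x), 36 wide over its sides (y), top 42 mm above the underside, opening 24 wide (y), from 10 to 35 mm up. Origin: centre of underside, z up. Carriers differ only in length.
- mid_2: A mid aluminium carrier lying on the bench (or absent): plate 100 mm long (its y) x 36 wide (x) x 10 thick, about 110 g; mid-length an upright eye, 8 mm thick (x), 36 wide over its sides (y), top 42 mm above the underside, opening 24 wide (y), from 10 to 35 mm up. Origin: centre of underside, z up. Carriers differ only in length.
- long_1: A long aluminium carrier lying on the bench (or absent): plate 130 mm long (its y) x 36 wide (x) x 10 thick, about 140 g; mid-length an upright eye, 8 mm thick (x), 36 wide over its sides (y), top 42 mm above the underside, opening 24 wide (y), from 10 to 35 mm up. Origin: centre of underside, z up. Carriers differ only in length.
- hung_short: A short aluminium carrier hanging by its eye on the barbed hook (one of the three hung_ ones is present): plate 70 mm long (its y) x 36 wide (x) x 10 thick, about 80 g; mid-length an upright eye, 8 mm thick (x), 36 wide over its sides (y), top 42 mm above the underside, opening 24 wide (y), from 10 to 35 mm up. Origin: centre of underside, z up. Carriers differ only in length.
- hung_mid: A mid aluminium carrier hanging by its eye on the barbed hook (one of the three hung_ ones is present): plate 100 mm long (its y) x 36 wide (x) x 10 thick, about 110 g; mid-length an upright eye, 8 mm thick (x), 36 wide over its sides (y), top 42 mm above the underside, opening 24 wide (y), from 10 to 35 mm up. Origin: centre of underside, z up. Carriers differ only in length.
- hung_long: A long aluminium carrier hanging by its eye on the barbed hook (one of the three hung_ ones is present): plate 130 mm long (its y) x 36 wide (x) x 10 thick, about 140 g; mid-length an upright eye, 8 mm thick (x), 36 wide over its sides (y), top 42 mm above the underside, opening 24 wide (y), from 10 to 35 mm up. Origin: centre of underside, z up. Carriers differ only in length.
- row_short: Fixed open tray for the short carriers: floor 4 mm thick, walls 4 mm thick, tops 12 mm above the bench; inside 82 mm (its y) x 138 mm (its x): up to three short carriers lie side by side along x, each with its length along y, either way round. Origin: centre of its underside, on the bench. The trays change places from start to start.
- row_mid: Fixed open tray for the mid carriers: floor 4 mm thick, walls 4 mm thick, tops 12 mm above the bench; inside 112 mm (its y) x 138 mm (its x): up to three mid carriers lie side by side along x, each with its length along y, either way round. Origin: centre of its underside, on the bench. The trays change places from start to start.
- row_long: Fixed open tray for the long carriers: floor 4 mm thick, walls 4 mm thick, tops 12 mm above the bench; inside 142 mm (its y) x 138 mm (its x): up to three long carriers lie side by side along x, each with its length along y, either way round. Origin: centre of its underside, on the bench. The trays change places from start to start.
- stand: Fixed beige drying stand. Origin on the bench below the hook's root; the hook points to its -x, z up. Base 20 mm high, x -45 to 65, y -60 to 190 mm; post and dryer housing (x 0 to 62) up to 105 mm high. A 6 mm round hook arm runs level at 100 mm height from x=0 to x=-98 mm, then up at 45 degrees to the tip. A carrier hangs by its eye's top bar near x=-75, its x along the stand's x.
- hook_tip (a point): The hook's upturned end (stand frame: x -112, y 0, z 114 mm; rod 6 mm thick). From it a barb runs back and up to x -102, z 120. The eye cannot pass the barb level: raise the carrier, tilt it 30 to 45 degrees, its top leaning to the post (+x), and back it off at 45 degrees, along -x and up. The axes are the stand's.
- dryer_lever (a joint): Dryer switch, a red toggle lever 80 mm long on a grey block on the stand's base, at x -20, y +140 mm in the stand's frame: 0 = on, leaning to the stand's -x; 1.0 rad = off, leaning to its +x. It turns about the stand's y and stays where it is left; light to push.
- dryer_lever_tip (a point): The free end of the dryer lever; it swings along the stand's x as the lever moves.
- dish: Bystander, loose, to be left alone: shallow glass dish 80 mm across. Origin at its underside or handle.
- driver: Bystander, loose, to be left alone: screwdriver 170 mm long, lying. Origin at its underside or handle.
- bottle: Bystander, loose, to be left alone: white bottle 150 mm high. Origin at its underside or handle.
- jar: Bystander, loose, to be left alone: amber jar 75 mm high. Origin at its underside or handle.
- weight: Bystander, loose, to be left alone: brass weight 44 mm high. Origin at its underside or handle.
- cellbox: Bystander, loose, to be left alone: cardboard box 100 x 80 x 50 mm. Origin at its underside or handle.
Mind the look-alikes: they are no part of the job. Leave any orange or red look-alike of the hung_long alone.

How it is judged:
By the outcome, as a careful person would: the job done as asked, in the order asked, and still so for the second after the job is handed in, with the robot touching nothing.
Of short_1, short_2, mid_1, mid_2, long_1 only 4 to 5 are there at a start; the rules pass over those that are not, and their reading is None.
Of hung_short, hung_mid, hung_long only 1 to 1 are there at a start; the rules pass over those that are not, and their reading is None.
At some moment in a run one of short_1, short_2, mid_1, mid_2, long_1 may be knocked a few centimetres aside while the robot is not near it.
Once in a run the grip may slacken for a moment while it holds something.
It also fails if it takes over 192 s, if anything falls off the work surface, if the arm or the gripper's body presses on something with over 40 N, if the wrist force passes 120 N, or if a joint passes its speed limit or range.

ROBOT

A 7-joint arm with a two-finger parallel gripper is mounted at the origin on the work surface. World frame = base frame: x ahead of the robot, y to its left, z up, the work surface at z = 0. Lengths are in m, angles in rad, forces in N, time in s.
With the tool pointing down it reaches from about 0.4 to 0.85 m from the base axis. Payload 4.5 kg.
Tool frame: the origin (TCP) lies on the mounting face of the last link; the fingertips stand 166 mm ahead of it and the grasp point (between the pads) lies 147 mm ahead of it; z points along the fingers, x is the direction in which the jaws open and shut, and the axes are right-handed (so a half turn about z gives the same grasp; the last joint's range is limited). The gripper opens to 88 mm and grips with 3 to 60 N. Pads are 18 mm wide; open, the fingers measure 123 mm over their backs; the gripper's body (75 mm by 187 mm) begins 45 mm behind the grasp point.
Start: joints at [1.265, 0.689, -0.195, 1.565, 0.157, 0.902, -0.215], TCP at [0.208, -0.589, 0.405] pointing down, gripper open.
Joint ranges: [-3.01, 3.01], [-0.46, 2.08], [-1.47, 1.51], [0.13, 2.56], [-1, 4.14], [0.04, 2.09], [-2.66, 2.66]. Speed limits (rad/s): [2.57, 2.57, 3.14, 3.14, 3.14, 3.14, 3.14].

INTERFACE

Orientations are given as a 3x3 rotation matrix whose columns are the frame's x, y, z axes.
In Python, from cell import ctrl gives the robot as it stands.
- The arm moves only by the tool carry_out, never from a script. Its argument "increments" is a list of rows, each a list of 3 entries, a list of its own where there are three numbers: the shift along the tool's x, y, z each as a share of 0.25 m, from -1 to 1, then the turn, a rotation vector about the tool's x, y, z each as a share of pi rad, from -1 to 1, then the opening, from 0 (shut) to 1 (fully open). In form: [[[dx, dy, dz], [rx, ry, rz], fingers], ...]. A call has 1 to 5 rows; each row is the pose to reach, as a shift and turn from the pose commanded when the call began, along the tool's axes at that moment, turning the shorter way round; what a row does not reach only later rows make up. A row lasts 1/8 s, in which the tool goes at most 62.5 mm and 10.7 degrees, less where a joint would pass 70% of its speed; a pose out of reach is approached as far as the arm can. A call with a number of a shift or a turn outside -1 to 1 is refused whole. A call with a gripper value outside its range is refused whole. The fingers move at their own pace and stop on an object; "grip_force" is the grip in N (left out, the last holds). Time passes only in rows, so rows that repeat a pose let the fingers close. It gives the time, the measured TCP pose, the force and the opening at its end, in the units of the state.
- ctrl.observe(): the state, without advancing time (a new reading comes with each control period).
- ctrl.grab_frame(name): name is "scene" or "top" or "wrist"; returns a dict with "pixels" (384x512x3 uint8, red, green, blue), "range_z" (384x512 float32, m along the optical axis (not along the pixel's ray), 0 where there is no reading), "mtx" (3x3 intrinsics, pixels), "extrinsics" (4x4, takes a point from world to camera coordinates); the wrist camera has in their place "tool_from_camera" (4x4, takes a point from camera to tool coordinates, whose origin is the TCP and whose axes are the tool frame's). Camera axes: x right, y up, looking along -z (the intrinsics and any distortion apply to the point x, -y, -z); pixel columns grow to the right and rows downward; lengths in m; the calibration is good to about 2 mm. A picture is of the moment at which its call begins: read the wrist's pose just before it.
- ctrl.sign_off(): hands the job in, once; it reports no verdict.
The state is a dict: "clock": time; "qpos": joint angles; "joint_velocities": joint speeds; "joint_efforts": joint torques, N m; "tool_pos": TCP position; "ee_rot": TCP orientation; "contact_force": force on the tool from outside, world axes, zero at the start; "moment": the same for the moment, N m; "width": finger opening in m.
Only numpy, scipy, OpenCV 4.12 (cv2) and the standard library are available. Lean on these libraries where they do the work, as an engineer would, in place of code of your own. Each camera call takes 0.05 s, during which the arm holds its last target. There are 200 camera calls.

## Working session

There is one attempt and no reset: what is moved stays moved. The work goes in short steps, Python scripts to look and compute and a tool call to move; the robot and the scene stay as the last step left them, time stands still between calls to the robot, and variables do not carry over. Pictures are saved under pics/ and viewed, about 12 in all and at most 16, crops included, and the job is handed in when it is done.

Besides the shell and the picture viewer there is one more tool, called after "Request:" as name(argument=value, ...) on one line, values as JSON. carry_out: Moves the arm, as the interface text tells. Shift numbers are shares of 0.25 m and turn numbers shares of pi rad, none past 1 either way. Its arguments: {"type":"object","properties":{"increments":{"type":"array","items":{"type":"array"}},"grip_force":{"type":"number"}},"required":["increments"]}

```bash
ls; mkdir -p pics; cat > h.py <<'E'
import numpy as np, cv2
from cell import ctrl
def rays(f,uv):
    """world ray origin, dirs for pixels (N,2)"""
    K=f['mtx'];E=np.array(f['extrinsics']);uv=np.atleast_2d(uv).astype(float)
    d=np.c_[(uv[:,0]-K[0,2])/K[0,0],-(uv[:,1]-K[1,2])/K[1,1],-np.ones(len(uv))]
    R=E[:3,:3];return -R.T@E[:3,3], d@R
def onplane(f,uv,z):
    o,d=rays(f,uv);return o+d*((z-o[2])/d[:,2])[:,None]
def cloud(f):
    h,w=f['range_z'].shape;u,v=np.meshgrid(np.arange(w),np.arange(h))
    o,d=rays(f,np.c_[u.ravel(),v.ravel()]);return (o+d*f['range_z'].reshape(-1,1)).reshape(h,w,3)
def grab(name,save=None):
    s=ctrl.observe();f=ctrl.grab_frame(name)
    if name=='wrist':
        T=np.eye(4);T[:3,:3]=s['ee_rot'];T[:3,3]=s['tool_pos']
        f['extrinsics']=np.linalg.inv(T@np.array(f['tool_from_camera']))
    if save: cv2.imwrite('pics/'+save+'.png',cv2.resize(f['pixels'][:,:,::-1],(800,600),interpolation=cv2.INTER_CUBIC))
    f['cloud']=cloud(f);return f
E
python3 - <<'E'
from h import *
import pickle
for n in ['top','scene']:
    f=grab(n,n+'0');pickle.dump(f,open(n+'0.pkl','wb'))
    o,_=rays(f,[[256,192]]);print(n,o,f['mtx'],{k for k in f})
    print(onplane(f,[[0,0],[511,0],[511,383],[0,383]],0).round(3))
s=ctrl.observe();print(s)
E
```

```text
pics
top [0.267427   0.10760698 1.48874698] [[482.04202158   0.         252.18073711]
 [  0.         482.04202158 192.46012192]
 [  0.           0.           1.        ]] {'pixels', 'extrinsics', 'cloud', 'mtx', 'range_z'}
[[ 1.258  0.985  0.   ]
 [ 1.188 -0.755  0.   ]
 [-0.029 -0.601  0.   ]
 [ 0.004  0.892  0.   ]]
scene [1.50577867 0.43557845 0.71773151] [[391.18502248   0.         259.92934302]
 [  0.         391.18502248 195.26696897]
 [  0.           0.           1.        ]] {'pixels', 'extrinsics', 'cloud', 'mtx', 'range_z'}
[[ -5.729  -8.232   0.   ]
 [-10.418   2.661   0.   ]
 [  0.884   0.752   0.   ]
 [  1.224  -0.206   0.   ]]
{'clock': 0.1, 'qpos': array([ 1.26479742,  0.68989077, -0.19450437,  1.56619758,  0.15732109,
        0.90250188, -0.21509324]), 'joint_velocities': array([ 0.00108692, -0.00248207, -0.00026655, -0.0026099 ,  0.00090741,
       -0.00044623, -0.00058766]), 'joint_efforts': array([-4.12919311e-03, -5.28508186e+01, -1.27130728e+00, -1.53838974e+01,
       -5.24882425e-02,  2.02237708e-03,  6.14128157e-05]), 'tool_pos': array([ 0.20818663, -0.58901085,  0.40400677]), 'ee_rot': array([[ 3.33371271e-01, -9.42795391e-01, -6.68124964e-04],
       [-9.42794271e-01, -3.33371910e-01,  1.46052227e-03],
       [-1.59970776e-03,  1.43008224e-04, -9.99998710e-01]]), 'contact_force': array([ 0.31573028, -0.01182712, -0.37190522]), 'moment': array([-0.02217335, -0.02165391,  0.01978144]), 'width': 0.08820056119152309}
```

View pics/top0.png

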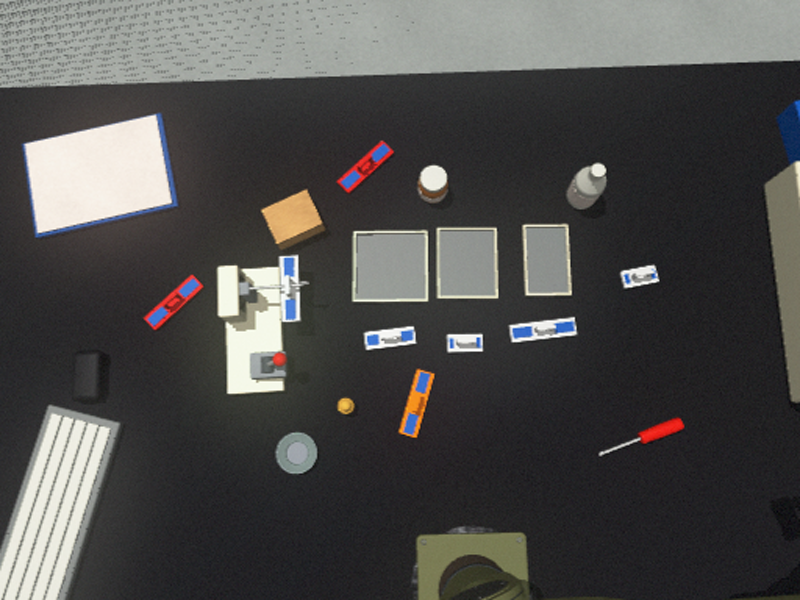

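View pics/scene0.png

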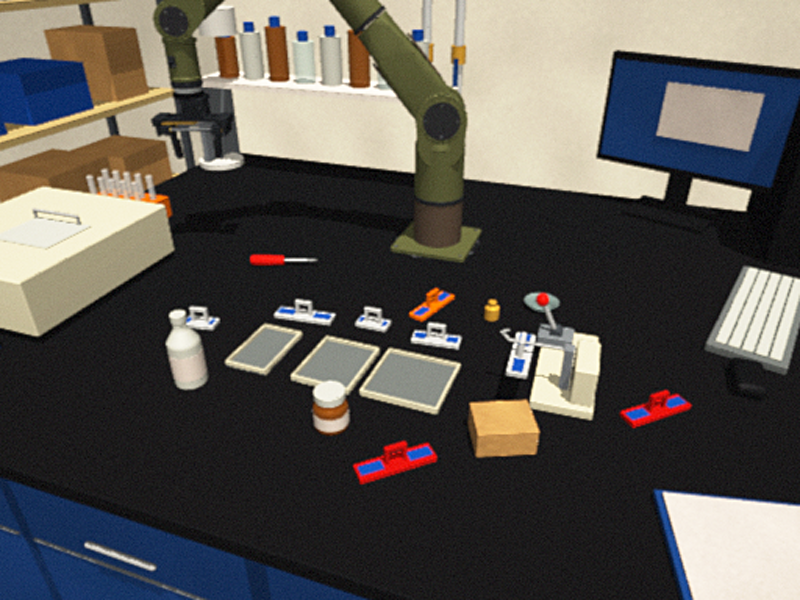

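The top view shows, at 800x600: the long, mid and short trays at (390,265), (467,262) and (547,260). The bench carriers are mid (390,338), short (465,343), long (543,329) and short (640,276). A long one hangs at (290,288), with the lever knob at (279,359). The orange and red ones are look-alikes. The scene view agrees.

```bash
python3 - <<'E'
from h import *
import pickle
f=pickle.load(open('top0.pkl','rb'));g=pickle.load(open('scene0.pkl','rb'))
hsv=cv2.cvtColor(f['pixels'],cv2.COLOR_RGB2HSV);c=f['cloud']
print('bench z top',np.median(c[200:300,200:280,2]),'scene',np.median(g['cloud'][150:260,200:300,2]))
S=1.5625
def comp(mask,name,z,minA=60):
    n,l,st,ce=cv2.connectedComponentsWithStats(mask.astype(np.uint8))
    for i in range(1,n):
        if st[i,4]<minA: continue
        m=l==i
        cn,_=cv2.findContours(m.astype(np.uint8),cv2.RETR_EXTERNAL,cv2.CHAIN_APPROX_NONE)
        P=onplane(f,cn[0][:,0,:],z)[:,:2].astype(np.float32)
        r=cv2.minAreaRect(P*1000)
        print(name,(ce[i]*S).round(),'c',np.round(r[0],1),'sz',np.round(r[1],1),'ang',round(r[2],1),'z pct',np.percentile(c[m][:,2],[10,50,95]).round(3))
H,Sa,V=[hsv[...,i].astype(int) for i in range(3)]
roi=np.zeros(H.shape,bool);roi[130:300,140:440]=1
white=((Sa<40)&(V>150))|((H>100)&(H<130)&(Sa>80)&(V>60))
z=c[...,2]
comp(cv2.morphologyEx((roi&white&(z<.06)).astype(np.uint8),cv2.MORPH_CLOSE,np.ones((3,3))),'carrier',.010)
comp(roi&white&(z>.055)&(z<.09),'hung?',.068,20)
gray=(Sa<60)&(V>80)&(z<.03)&roi
comp(cv2.morphologyEx(gray.astype(np.uint8),cv2.MORPH_CLOSE,np.ones((3,3))),'tray',.012,1200)
comp((Sa>150)&((H<6)|(H>174))&(V>120)&roi,'red',.12,15)
comp((z>.015)&(z<.2)&roi,'tall',.02,30)
hk=(z>.088)&(z<.13)&roi
n,l,st,ce=cv2.connectedComponentsWithStats(hk.astype(np.uint8))
for i in range(1,n):
    if st[i,4]>8: print('high',st[i],c[l==i].min(0).round(3),c[l==i].max(0).round(3),np.median(c[l==i],0).round(3))
a=c[224:240,172:184];print(a[...,2].round(3)[::2,::2])
# lever knob: red in scene
h2=cv2.cvtColor(g['pixels'],cv2.COLOR_RGB2HSV);m=((h2[...,0]<6)|(h2[...,0]>174))&(h2[...,1]>150)&(h2[...,2]>100)
m[:180]=0;m[200:]=0;m[:,:330]=0
print('knob scene',np.median(g['cloud'][m],0),g['cloud'][m].min(0),g['cloud'][m].max(0),m.sum())
crop=g['pixels'][180:280,290:420,::-1];cv2.imwrite('pics/crop1.png',np.hstack([cv2.resize(crop,(520,400),interpolation=cv2.INTER_CUBIC)]))
E
```

```text
bench z top 0.0008176209203065721 scene 0.0016022999900407453
carrier [540. 268.] c [ 629.2 -177.3] sz [ 89.3 142.5] ang 88.3 z pct [0.002 0.01  0.017]
carrier [390. 266.] c [627.6 139.2] sz [149.6 145.8] ang 88.3 z pct [0.    0.005 0.013]
carrier [459. 270.] c [627.6 -16.7] sz [119.2 142.6] ang 88.1 z pct [0.001 0.005 0.014]
carrier [256. 338.] c [505.2 413.9] sz [248.9 113.6] ang 2.3 z pct [0.016 0.021 0.047]
carrier [639. 276.] c [ 589.3 -358.2] sz [34.7 70.5] ang 9.7 z pct [0.006 0.011 0.043]
carrier [542. 329.] c [ 486.9 -159.2] sz [ 35.2 130.7] ang 5.2 z pct [0.006 0.01  0.039]
carrier [389. 337.] c [479.6 143.8] sz [ 34.9 101. ] ang 5.5 z pct [0.007 0.011 0.042]
carrier [464. 342.] c [465.5  -3.9] sz [68.2 31.1] ang 88.3 z pct [0.006 0.011 0.043]
carrier [422. 382.] c [389.4  82. ] sz [17.6 37.4] ang 72.1 z pct [0.007 0.011 0.016]
carrier [410. 423.] c [310.4 107.2] sz [17.9 36.2] ang 72.1 z pct [0.007 0.012 0.017]
carrier [301. 454.] c [257.7 320.1] sz [51.8 50.2] ang 88.5 z pct [0.002 0.007 0.015]
hung? [289. 268.] c [611.  335.1] sz [33.6 56.2] ang 89.9 z pct [0.074 0.078 0
[... 1316 characters left out ...]
.6 89.7] ang 19.6 z pct [0.018 0.023 0.029]
high [140 170  58  33 627] [0.517 0.29  0.088] [0.616 0.465 0.13 ] [0.568 0.436 0.097]
high [175 226   9   9  64] [0.418 0.331 0.089] [0.441 0.359 0.129] [0.429 0.342 0.123]
[[ 0.022  0.021  0.023  0.025  0.017 -0.005]
 [ 0.046  0.047  0.046  0.124  0.125  0.041]
 [ 0.058  0.053  0.12   0.126  0.123  0.119]
 [ 0.053  0.08   0.124  0.129  0.123  0.123]
 [ 0.071  0.086  0.121  0.126  0.123  0.118]
 [ 0.055  0.049  0.046  0.106  0.041  0.05 ]
 [ 0.054  0.049  0.045  0.048  0.039  0.041]
 [ 0.045  0.045  0.045  0.047  0.047  0.047]]
knob scene [0.43740762 0.34455394 0.11971271] [ 0.18763435  0.31927746 -0.00125452] [0.44595825 0.35527791 0.12708829] 52
```

View pics/crop1.png

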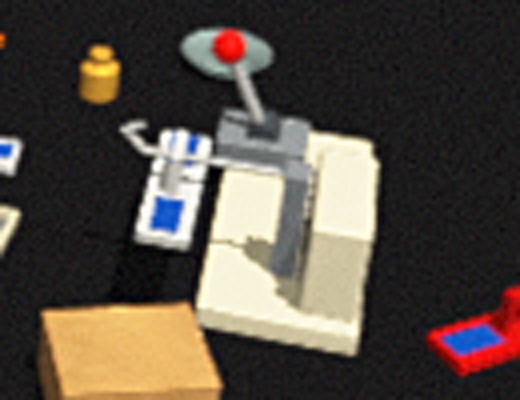

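The crop shows the long carrier hanging by its eye on the hook (about (180,175) in the crop). The barbed tip is at (130,130) and the red knob at (230,45), leaning towards the tip side, so the dryer is on. The heights from the two cameras agree: bench about 0–1 mm, knob 0.120 and 0.123 m, hung plate top 0.078 m.

I estimate the stand root at (0.570, 0.406) with x along world +y. I'll set off towards the lever.

Request:
carry_out(increments=[[[-0.45,-0.97,0],[0,0,-0.29],0],[[-0.45,-0.97,0],[0,0,-0.29],0],[[-0.45,-0.97,0],[0,0,-0.29],0],[[-0.45,-0.97,0],[0,0,-0.29],0],[[-0.45,-0.97,0],[0,0,-0.29],0]], grip_force=30)

```text
clock: 0.72
tool_pos: [0.403, -0.3981, 0.4049]
ee_rot: [[0.953, -0.302, 0.002], [-0.302, -0.953, 0.002], [0.001, -0.003, -1.0]]
contact_force: [-1.3, -1.5, 0.3]
width: 0.04
```

```bash
cat >> h.py <<'E'
from scipy.spatial.transform import Rotation as Ro
def Rt(yaw,tilt=0):
    """tool down, tool x at world angle yaw; tilt = turn about the world x-axis like axis of tool x (deg)"""
    c,s=np.cos(np.radians(yaw)),np.sin(np.radians(yaw))
    R=np.array([[c,s,0],[s,-c,0],[0,0,-1.]])
    return R@Ro.from_euler('x',tilt,degrees=True).as_matrix()
def to(p,yaw,tilt=0,s=None):
    """shares from present pose to grasp point p (147 mm ahead of TCP)"""
    s=s or ctrl.observe();R=np.array(s['ee_rot']);T=Rt(yaw,tilt)
    tcp=np.array(p)-.147*T[:,2]
    d=R.T@(tcp-s['tool_pos'])/.25;r=Ro.from_matrix(R.T@T).as_rotvec()/np.pi
    print('shift',d.round(3),'turn',r.round(3),'| now grasp',(s['tool_pos']+.147*R[:,2]).round(4),'F',np.round(s['contact_force'],1),'w',round(s['width'],4),'t',s['clock'])
E
python3 -c "
from h import *
to([.48,-.15,.25],0)"
```

```text
shift [-0.006 -1.039  0.034] turn [-0.001 -0.001 -0.098] | now grasp [ 0.4033 -0.3978  0.2579] F [-1.3 -1.5  0.3] w 0.04 t 0.725
```

Request:
carry_out(increments=[[[0,-1,0],[0,0,-0.098],0],[[0,-1,0],[0,0,-0.098],0],[[0,-1,0],[0,0,-0.098],0],[[0,-1,0],[0,0,-0.098],0],[[0,-1,0],[0,0,-0.098],0]])

```text
clock: 1.35
tool_pos: [0.4798, -0.1591, 0.4051]
ee_rot: [[1.0, -0.001, 0.002], [-0.001, -1.0, 0.003], [0.002, -0.003, -1.0]]
contact_force: [-0.5, -0.7, 0.1]
width: 0.0005
```

Request:
carry_out(increments=[[[-0.12,-1,0],[0,0,0],0],[[-0.12,-1,0],[0,0,0],0],[[-0.12,-1,0],[0,0,0],0],[[-0.12,-1,0],[0,0,0],0],[[-0.12,-1,0],[0,0,0],0]])

```text
clock: 1.98
tool_pos: [0.4505, 0.0898, 0.405]
ee_rot: [[1.0, -0.003, 0.001], [-0.003, -1.0, 0.003], [0.001, -0.003, -1.0]]
contact_force: [0.6, -1.6, 0.2]
width: 0.0003
```

Request:
carry_out(increments=[[[-0.076,-0.84,0],[0,0,0],0],[[-0.076,-0.84,0],[0,0,0],0],[[-0.076,-0.84,0],[0,0,0],0],[[-0.076,-0.84,0],[0,0,0],0],[[-0.076,-0.84,0],[0,0,0],0]])

```text
clock: 2.6
tool_pos: [0.435, 0.2956, 0.4043]
ee_rot: [[1.0, -0.011, -0.0], [-0.011, -1.0, -0.0], [-0.0, 0.0, -1.0]]
contact_force: [-0.5, 0.0, -0.5]
width: 0.0005
```

```bash
python3 -c "
from h import *
to([.431,.30,.125],0)
f=grab('wrist','w1')"
```

```text
shift [-0.016 -0.018  0.529] turn [ 0.     0.    -0.004] | now grasp [0.435  0.2955 0.2573] F [-0.5  0.  -0.5] w 0.0005 t 2.6
```

View pics/w1.png

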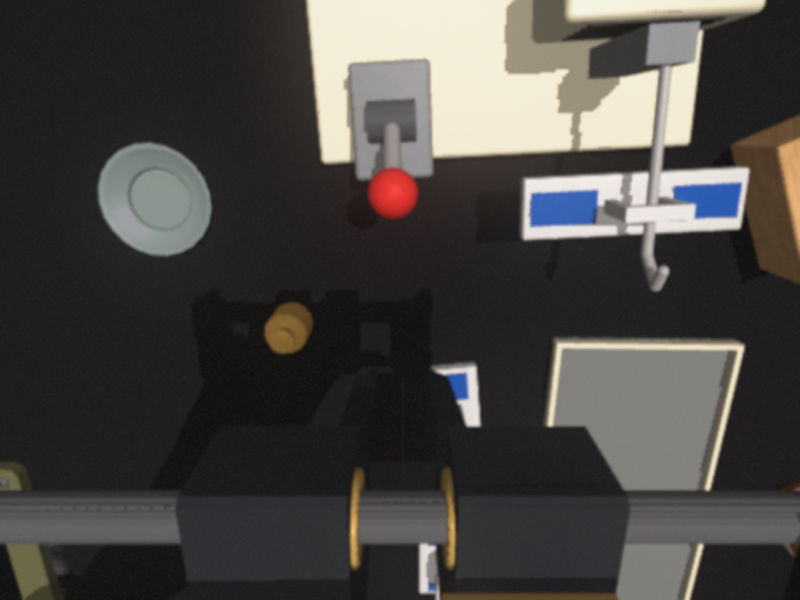

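The wrist view shows the knob at (392,193), the hook with its barb at (657,280), and the hung carrier's plate from (522,208) to (748,200), clear around the eye. I'll go down in front of the lever.

Request:
carry_out(increments=[[[-0.016,0.02,0.53],[0,0,0],0],[[-0.016,0.02,0.53],[0,0,0],0],[[-0.016,0.02,0.53],[0,0,0],0],[[-0.016,0.02,0.53],[0,0,0],0]])

```text
clock: 3.15
tool_pos: [0.4315, 0.2895, 0.2731]
ee_rot: [[1.0, -0.014, 0.001], [-0.014, -1.0, -0.001], [0.001, 0.001, -1.0]]
contact_force: [-0.2, -0.1, -0.0]
width: 0.0007
```

Request:
carry_out(increments=[[[0,-0.1,0],[0,0,0],0],[[0,-0.16,0],[0,0,0],0],[[0,-0.22,0],[0,0,0],0],[[0,-0.28,0],[0,0,0],0],[[0,-0.34,0],[0,0,0],0]])

```text
clock: 3.78
tool_pos: [0.4315, 0.3765, 0.2723]
ee_rot: [[1.0, -0.012, -0.0], [-0.012, -1.0, 0.0], [-0.0, -0.0, -1.0]]
contact_force: [-1.4, -0.4, 0.0]
width: 0.0005
```

```bash
python3 -c "
from h import *
to([.431,.40,.125],0)
print(np.array(ctrl.grab_frame('wrist')['tool_from_camera']).round(3))
f=grab('top');h=cv2.cvtColor(f['pixels'],cv2.COLOR_RGB2HSV);m=((h[...,0]<6)|(h[...,0]>174))&(h[...,1]>150)&(h[...,2]>100)
P=f['cloud'][m];P=P[(abs(P[:,0]-.43)<.06)&(abs(P[:,1]-.38)<.08)];print(len(P),P.mean(0) if len(P) else 0)"
```

```text
shift [-0.003 -0.094  0.001] turn [-0.     0.    -0.004] | now grasp [0.4315 0.3765 0.1253] F [-1.4 -0.4  0. ] w 0.0005 t 3.775
[[ 1.     0.     0.    -0.001]
 [ 0.    -0.948 -0.317 -0.081]
 [-0.     0.317 -0.948  0.019]
 [ 0.     0.     0.     1.   ]]
0 0
```

Request:
carry_out(increments=[[[0,-0.04,0],[0,0,0],0],[[0,-0.08,0],[0,0,0],0],[[0,-0.1,0],[0,0,0],0],[[0,-0.1,0],[0,0,0],0]])

```text
clock: 4.38
tool_pos: [0.4321, 0.3976, 0.2716]
ee_rot: [[1.0, -0.014, -0.001], [-0.014, -1.0, -0.009], [-0.001, 0.009, -1.0]]
contact_force: [-1.0, -8.4, 4.6]
width: 0.0005
```

Request:
carry_out(increments=[[[0,-0.02,0],[0,0,0],0],[[0,-0.03,0],[0,0,0],0],[[0,-0.04,0],[0,0,0],0],[[0,-0.04,0],[0,0,0],0]])

```text
clock: 4.88
tool_pos: [0.4325, 0.401, 0.2714]
ee_rot: [[1.0, -0.017, -0.004], [-0.017, -1.0, -0.026], [-0.003, 0.026, -1.0]]
contact_force: [-3.2, -23.8, 17.2]
width: 0.0008
```

```bash
python3 -c "
from h import *
to([.431,.40,.125],0)
f=grab('scene');h=cv2.cvtColor(f['pixels'],cv2.COLOR_RGB2HSV);m=((h[...,0]<6)|(h[...,0]>174))&(h[...,1]>150)&(h[...,2]>100)
P=f['cloud'][m];P=P[(abs(P[:,0]-.43)<.06)&(abs(P[:,1]-.38)<.08)];print(len(P),P.mean(0) if len(P) else 0)"
```

```text
shift [-0.006  0.004 -0.002] turn [ 0.008  0.001 -0.005] | now grasp [0.432  0.3972 0.1244] F [ -3.2 -23.8  17.2] w 0.0008 t 4.875
38 [0.43755629 0.41844437 0.11604715]
```

Request:
carry_out(increments=[[[0,0.2,0],[0,0,0],0],[[0,0.4,0],[0,0,0],0],[[0,0.4,-0.6],[0,0,0],0],[[0,0.4,-0.6],[0,0,0],0],[[0,0.4,-0.6],[0,0,0],0]])

```text
clock: 5.55
tool_pos: [0.4314, 0.3116, 0.4262]
ee_rot: [[1.0, -0.012, 0.005], [-0.012, -1.0, 0.005], [0.005, -0.005, -1.0]]
contact_force: [0.6, -0.8, -0.5]
width: 0.0003
```

Request:
carry_out(increments=[[[0.57,0.16,0],[0,0,0],0.6],[[0.57,0.16,0],[0,0,0],0.6],[[0.57,0.16,0],[0,0,0],0.6],[[0.57,0.16,0],[0,0,0],0.6],[[0.57,0.16,0],[0,0,0],0.6]])

```text
clock: 6.18
tool_pos: [0.5714, 0.2701, 0.4223]
ee_rot: [[1.0, -0.01, -0.001], [-0.01, -1.0, 0.001], [-0.001, -0.001, -1.0]]
contact_force: [-0.1, 0.1, 1.1]
width: 0.0486
```

```bash
python3 - <<'E'
from h import *
to([.574,.333,.25],2.3)
f=grab('top');h=cv2.cvtColor(f['pixels'],cv2.COLOR_RGB2HSV);m=((h[...,0]<6)|(h[...,0]>174))&(h[...,1]>150)&(h[...,2]>100)
P=f['cloud'][m];P=P[(abs(P[:,0]-.43)<.06)&(abs(P[:,1]-.38)<.08)];print('knob',len(P),P.mean(0) if len(P) else 0)
f=grab('wrist','w2');c=f['cloud'];z=c[...,2]
import pickle;pickle.dump(f,open('w2.pkl','wb'))
h=cv2.cvtColor(f['pixels'],cv2.COLOR_RGB2HSV).astype(int)
roi=(abs(c[...,0]-.574)<.1)&(abs(c[...,1]-.334)<.05)
blue=roi&(h[...,0]>100)&(h[...,0]<130)&(h[...,1]>100)&(z>.05)
print('blue',blue.sum(),np.median(z[blue]))
cn,_=cv2.findContours(blue.astype(np.uint8),0,1)
for k in cn:
    if cv2.contourArea(k)>100:
        P=onplane(f,k[:,0],.078)[:,:2].astype(np.float32)*1000;print(cv2.minAreaRect(P))
e=roi&(z>.1055)&(z<.114)
P=c[e];print('eye top',len(P),P.min(0),P.max(0),np.median(P,0))
E
```

```text
shift [ 0.008 -0.252  0.101] turn [-0.     0.    -0.016] | now grasp [0.5712 0.2702 0.2753] F [-0.1  0.1  1.1] w 0.0486 t 6.175
knob 50 [0.42715672 0.4165818  0.12298944]
blue 1651 0.07985150185990442
((529.0900268554688, 327.92486572265625), (37.84990310668945, 18.696575164794922), 1.7107759714126587)
((612.4058227539062, 331.14532470703125), (37.68156433105469, 18.657878875732422), 2.580983877182007)
eye top 451 [0.55340698 0.30129344 0.10550098] [0.58864828 0.373991   0.11328816] [0.57125737 0.32937276 0.11101182]
```

View pics/w2.png

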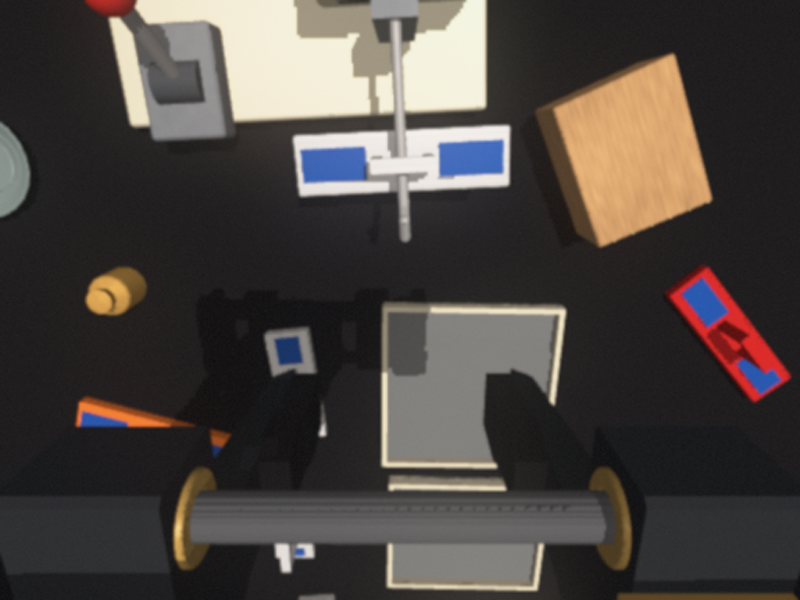

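The wrist view shows the lever now leaning the off way (knob top left, measured y 0.417). The hung carrier's eye bar is at (402,165). The blue labels give its centre as (0.571, 0.3295), turned 2.2°, with the eye top at 0.111 (text: 0.110). I'll go down and straddle the eye across its 36 mm width.

Request:
carry_out(increments=[[[0,-0.236,0.3],[0,0,-0.016],0.8],[[0,-0.236,0.3],[0,0,-0.016],0.8],[[0,-0.236,0.5],[0,0,-0.016],0.8],[[0,-0.236,0.69],[0,0,-0.016],0.8],[[0,-0.236,0.69],[0,0,-0.016],0.8]])

```text
clock: 6.9
tool_pos: [0.5718, 0.3285, 0.2475]
ee_rot: [[0.999, 0.041, -0.004], [0.041, -0.999, -0.002], [-0.004, 0.002, -1.0]]
contact_force: [-1.0, -1.0, 0.2]
width: 0.0703
```

```bash
python3 - <<'E'
from h import *
to([.571,.3295,.102],2.2)
E
```

```text
shift [-0.003 -0.004 -0.006] turn [0.001 0.001 0.001] | now grasp [0.5712 0.3282 0.1005] F [-1.  -1.   0.2] w 0.0703 t 6.9
```

Aligned to within 2 mm. I'll close, then lift slightly.

Request:
carry_out(increments=[[[0,-0.004,-0.006],[0,0,0],0],[[0,-0.004,-0.006],[0,0,0],0],[[0,-0.004,-0.006],[0,0,0],0],[[0,-0.004,-0.006],[0,0,0],0],[[0,-0.004,-0.006],[0,0,0],0]], grip_force=40)

```text
clock: 7.52
tool_pos: [0.5735, 0.3289, 0.2518]
ee_rot: [[0.999, 0.038, 0.0], [0.038, -0.999, 0.0], [0.0, -0.0, -1.0]]
contact_force: [-1.1, 0.1, 3.7]
width: 0.0358
```

Request:
carry_out(increments=[[[0,0,-0.02],[0,0,0],0],[[0,0,-0.04],[0,0,0],0],[[0,0,-0.04],[0,0,0],0]])

```text
clock: 7.9
tool_pos: [0.5737, 0.3289, 0.2616]
ee_rot: [[0.999, 0.038, 0.001], [0.038, -0.999, 0.0], [0.001, -0.0, -1.0]]
contact_force: [0.5, 0.1, -1.3]
width: 0.0353
```

```bash
python3 - <<'E'
from h import *
to([.571,.3295,.112],2.2,30)
f=grab('scene');cv2.imwrite('pics/c2.png',cv2.resize(f['pixels'][170:290,280:430,::-1],(750,600),interpolation=cv2.INTER_CUBIC))
E
```

```text
shift [-0.011  0.291  0.089] turn [ 0.167 -0.    -0.   ] | now grasp [0.5738 0.3289 0.1146] F [ 0.5  0.1 -1.3] w 0.0353 t 7.9
```

View pics/c2.png

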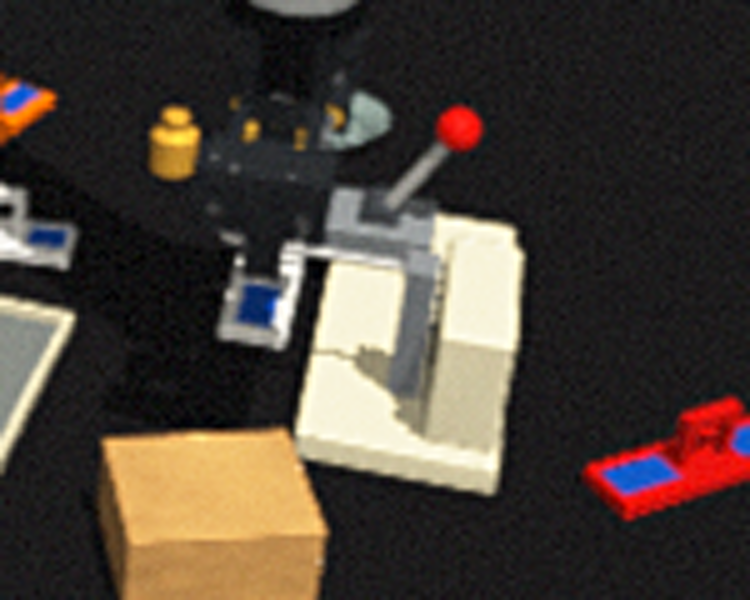

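The scene crop shows the lever off (knob at (460,130)) and the carrier lifted in the grip, with the rod mid-way through the eye. The width reads 35 mm. Now I'll tilt 42° about the eye opening, top towards the post, and slide 13 mm towards the bend.

Request:
carry_out(increments=[[[0,-0.117,0.011],[-0.0583,0,0],0],[[0,-0.231,0.043],[-0.1167,0,0],0],[[0,-0.336,0.095],[-0.175,0,0],0],[[0,-0.431,0.166],[-0.2333,0,0],0],[[0,-0.379,0.166],[-0.2333,0,0],0]])

```text
clock: 8.57
tool_pos: [0.5667, 0.4294, 0.2156]
ee_rot: [[0.999, 0.036, 0.029], [0.046, -0.743, -0.667], [-0.003, 0.668, -0.744]]
contact_force: [0.3, -0.5, -1.8]
width: 0.0352
```

```bash
python3 - <<'E'
from h import *
to([.571,.3295,.112],2.2,-42)
s=ctrl.observe();R=s['ee_rot'];print('W',s['tool_pos']+.161*R[:,2],R.round(3),s['qpos'].round(2))
f=grab('scene');cv2.imwrite('pics/c3.png',cv2.resize(f['pixels'][170:290,280:430,::-1],(750,600),interpolation=cv2.INTER_CUBIC))
E
```

```text
shift [ 0.002  0.02  -0.013] turn [-0.    -0.001  0.003] | now grasp [0.5709 0.3312 0.1062] F [ 0.3 -0.5 -1.8] w 0.0352 t 8.575
W [0.57132574 0.32188638 0.09578241] [[ 0.999  0.036  0.029]
 [ 0.046 -0.743 -0.667]
 [-0.003  0.668 -0.744]] [-0.78  1.17 -0.1   1.13  0.58  1.46 -1.05]
```

View pics/c3.png

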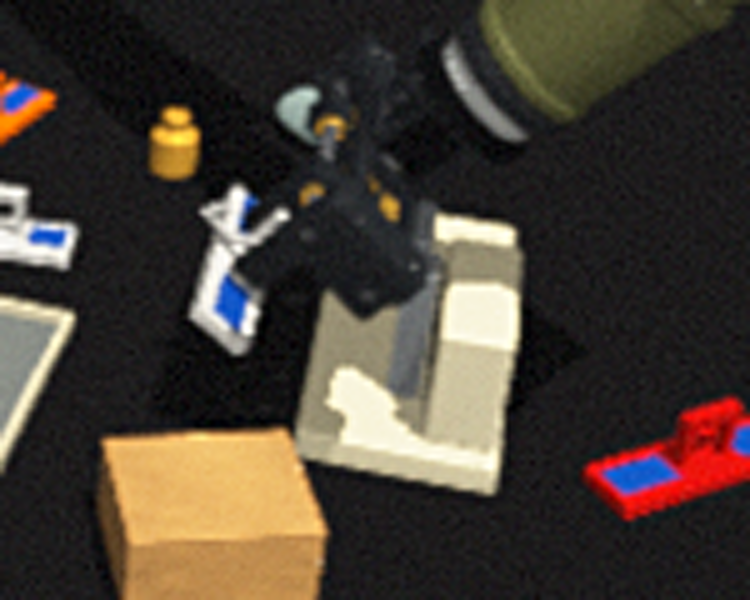

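The crop shows the carrier tilted with its top leaning towards the post, the rod and barb at (215,210) threaded through the eye. No contact force. I'll back off along 45°, which is tool +y here.

Request:
carry_out(increments=[[[0,0.04,0],[0,0,0],0],[[0,0.08,0],[0,0,0],0],[[0,0.12,0],[0,0,0],0],[[0,0.16,0],[0,0,0],0],[[0,0.16,0],[0,0,0],0]])

```text
clock: 9.25
tool_pos: [0.5716, 0.3929, 0.2477]
ee_rot: [[0.999, 0.027, 0.026], [0.037, -0.743, -0.668], [0.001, 0.669, -0.743]]
contact_force: [-0.4, 0.6, -1.5]
width: 0.0357
```

```bash
python3 - <<'E'
from h import *
to([.571,.3295,.112],2.2,-42)
s=ctrl.observe();R=s['ee_rot'];print('W',s['tool_pos']+.161*R[:,2])
f=grab('scene');cv2.imwrite('pics/c4.png',cv2.resize(f['pixels'][170:290,280:430,::-1],(750,600),interpolation=cv2.INTER_CUBIC))
E
```

```text
shift [-0.012 -0.175 -0.015] turn [-0.    -0.    -0.001] | now grasp [0.5754 0.2947 0.1384] F [-0.4  0.6 -1.5] w 0.0357 t 9.25
W [0.57572703 0.28533556 0.12798441]
```

View pics/c4.png

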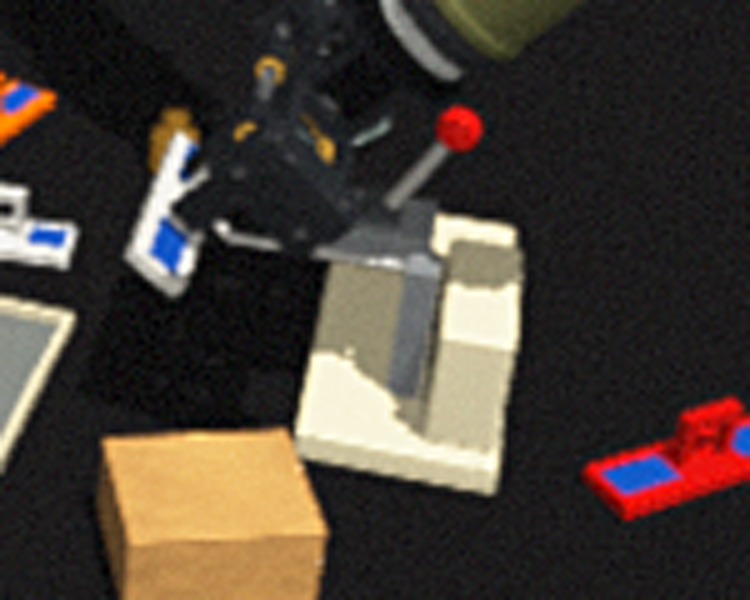

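The crop shows the eye clear of the barb (hook end at (225,230), carrier at (165,215)) and the lever still off. I'll go on away and up.

Request:
carry_out(increments=[[[0,0.2,0],[0,0,0],0],[[0,0.4,-0.2],[0,0,0],0],[[0,0.5,-0.3],[0,0,0],0],[[0,0.5,-0.3],[0,0,0],0]])

```text
clock: 9.8
tool_pos: [0.5733, 0.3516, 0.3897]
ee_rot: [[0.999, 0.024, 0.03], [0.038, -0.746, -0.665], [0.006, 0.666, -0.746]]
contact_force: [0.7, -0.7, -1.4]
width: 0.0353
```

```bash
python3 - <<'E'
from h import *
to([.627,.16,.25],45,0)
E
```

```text
shift [0.186 0.596 0.494] turn [ 0.222  0.085 -0.228] | now grasp [0.5777 0.2538 0.28  ] F [ 0.7 -0.7 -1.4] w 0.0353 t 9.8
```

Request:
carry_out(increments=[[[0.04,0.12,0.1],[0.044,0.017,-0.046],0],[[0.08,0.24,0.2],[0.089,0.034,-0.091],0],[[0.12,0.36,0.3],[0.133,0.051,-0.137],0],[[0.16,0.48,0.4],[0.178,0.068,-0.182],0],[[0.186,0.596,0.494],[0.222,0.085,-0.228],0]])

```text
clock: 10.42
tool_pos: [0.6262, 0.1586, 0.3922]
ee_rot: [[0.749, 0.662, 0.017], [0.661, -0.747, -0.065], [-0.03, 0.06, -0.998]]
contact_force: [0.3, -0.3, -2.1]
width: 0.0353
```

```bash
python3 - <<'E'
from h import *
to([.657,.138,.20],88.3,0)
E
```

```text
shift [0.043 0.132 0.188] turn [ 0.014  0.017 -0.26 ] | now grasp [0.6287 0.1491 0.2456] F [ 0.3 -0.3 -2.1] w 0.0353 t 10.425
```

Request:
carry_out(increments=[[[0.043,0.132,0.188],[0.014,0.017,-0.26],0],[[0.043,0.132,0.188],[0.014,0.017,-0.26],0],[[0.043,0.132,0.188],[0.014,0.017,-0.26],0],[[0.043,0.132,0.188],[0.014,0.017,-0.26],0],[[0.043,0.132,0.188],[0.014,0.017,-0.26],0]])

```text
clock: 11.05
tool_pos: [0.6568, 0.1386, 0.3464]
ee_rot: [[0.031, 1.0, -0.0], [1.0, -0.031, -0.003], [-0.003, 0.0, -1.0]]
contact_force: [0.8, 0.4, -1.2]
width: 0.0355
```

```bash
python3 - <<'E'
from h import *
to([.657,.138,.06],88.3,0)
f=grab('wrist','w5');c=f['cloud'];z=c[...,2]
h=cv2.cvtColor(f['pixels'],cv2.COLOR_RGB2HSV).astype(int)
s=ctrl.observe()
blue=(h[...,0]>100)&(h[...,0]<130)&(h[...,1]>100)&(z>.1)
cn,_=cv2.findContours(blue.astype(np.uint8),0,1)
for k in cn:
    if cv2.contourArea(k)>50:
        print(cv2.boundingRect(k),np.median(z[blue]))
        P=c[k[:,0,1],k[:,0,0],:2].astype(np.float32)*1000;print(cv2.minAreaRect(P))
# tray interior: gray
t=((h[...,1]<40)&(h[...,2]>60)&(z<.012)&(z>-.01)&(abs(c[...,0]-.62)<.15)&(abs(c[...,1]-.14)<.12)).astype(np.uint8)
n,l,st,ce=cv2.connectedComponentsWithStats(t)
for i in range(1,n):
    if st[i,4]>3000:
        k,_=cv2.findContours((l==i).astype(np.uint8),0,1);P=onplane(f,max(k,key=len)[:,0],.004)[:,:2].astype(np.float32)*1000
        print(st[i],cv2.minAreaRect(P),P.min(0),P.max(0))
E
```

```text
shift [-0.001  0.001  0.558] turn [ 0.     0.001 -0.   ] | now grasp [0.6568 0.1382 0.1994] F [ 0.8  0.4 -1.2] w 0.0355 t 11.05
(302, 228, 77, 33) 0.17545803136073412
((625.7089233398438, 159.86236572265625), (106.93708801269531, 32.46213912963867), 38.518943786621094)
(136, 227, 77, 33) 0.17545803136073412
((623.869140625, 114.72755432128906), (32.25981521606445, 106.80926513671875), 47.10295486450195)
[ 186   19  191  186 6416] ((597.50244140625, 191.40411376953125), (242.11068725585938, 102.32601165771484), 41.50028610229492) [523.73535  75.2909 ] [700.5133  257.66357]
[  178    57   160   148 21594] ((625.763671875, 137.01478576660156), (148.0426025390625, 142.15585327148438), 88.27217864990234) [554.1119    61.638275] [697.91376 212.2285 ]
```

View pics/w5.png

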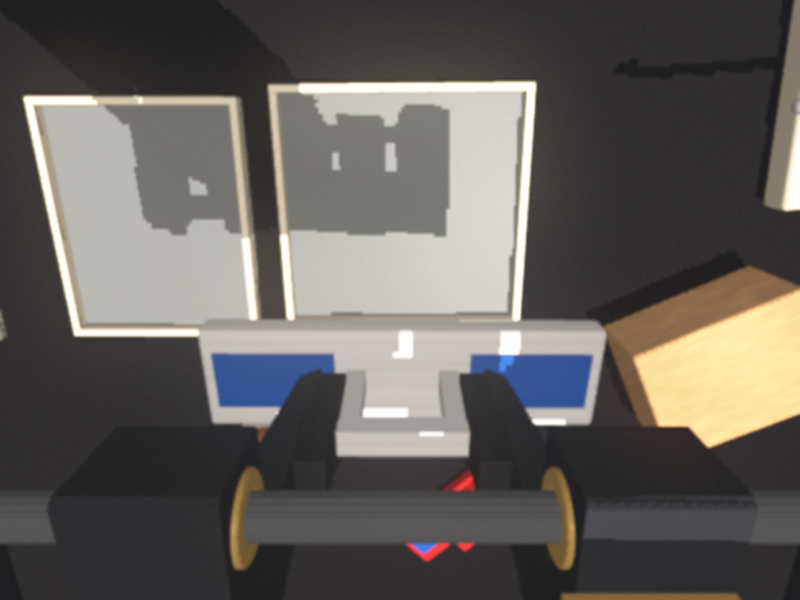

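The wrist view shows the plate centred and level in the grip (plate from 200 to 605 px, eye 335–470) with the eye up. The measured long-tray centre is (0.626, 0.137). I'll lower it into the outer slot.

Request:
carry_out(increments=[[[0,0,0.25],[0,0,0],0],[[0,0,0.45],[0,0,0],0],[[0,0,0.57],[0,0,0],0],[[0,0,0.61],[0,0,0],0],[[0,0,0.615],[0,0,0],0]])

```text
clock: 11.72
tool_pos: [0.6577, 0.1387, 0.1945]
ee_rot: [[0.035, 0.999, 0.003], [0.999, -0.035, -0.003], [-0.003, 0.003, -1.0]]
contact_force: [0.1, -0.0, -0.4]
width: 0.0354
```

Request:
carry_out(increments=[[[0,0,0.008],[0,0,0],0],[[0,0,0.016],[0,0,0],0],[[0,0,0.016],[0,0,0],0]])

```text
clock: 12.1
tool_pos: [0.658, 0.1383, 0.1916]
ee_rot: [[0.035, 0.999, 0.005], [0.999, -0.035, -0.003], [-0.002, 0.005, -1.0]]
contact_force: [-0.5, -0.1, -0.5]
width: 0.0356
```

```bash
python3 - <<'E'
from h import *
to([.657,.138,.041],88.3,0)
E
```

```text
shift [-0.001 -0.004  0.014] turn [ 0.002  0.001 -0.002] | now grasp [0.6587 0.1379 0.0446] F [-0.5 -0.1 -0.5] w 0.0356 t 12.1
```

Request:
carry_out(increments=[[[0,0,0.008],[0,0,0],0],[[0,0,0.014],[0,0,0],0],[[0,0,0.014],[0,0,0],0]])

```text
clock: 12.48
tool_pos: [0.658, 0.1383, 0.1884]
ee_rot: [[0.035, 0.999, 0.004], [0.999, -0.035, -0.003], [-0.003, 0.005, -1.0]]
contact_force: [-2.8, -0.2, 5.0]
width: 0.0354
```

Contact at 5 N with the underside on the tray floor. I'll release, rise and go over mid_1.

Request:
carry_out(increments=[[[0,0,-0.014],[0,0,0],0.7],[[0,0,-0.014],[0,0,0],0.7],[[0,0,-0.014],[0,0,0],0.7],[[0,0,-0.2],[0,0,0],0.7],[[0,0,-0.45],[0,0,0],0.7]])

```text
clock: 13.1
tool_pos: [0.6569, 0.1382, 0.2992]
ee_rot: [[0.034, 0.999, 0.0], [0.999, -0.034, -0.004], [-0.004, 0.0, -1.0]]
contact_force: [0.9, 0.4, -0.1]
width: 0.0619
```

Request:
carry_out(increments=[[[0,-0.7,0],[0,0,-0.03],0.7],[[0,-0.7,0],[0,0,-0.03],0.7],[[0,-0.7,0],[0,0,-0.03],0.7],[[0,-0.7,0],[0,0,-0.03],0.7]])

```text
clock: 13.6
tool_pos: [0.4789, 0.1447, 0.2995]
ee_rot: [[-0.065, 0.998, 0.0], [0.998, 0.065, -0.005], [-0.005, -0.0, -1.0]]
contact_force: [1.3, -0.3, 0.5]
width: 0.0619
```

```bash
cat >> h.py <<'E'
def locate(xy,name='wrist',r=.08,save=None,f=None):
    """carrier centre from its blue labels near xy; returns per-label rects too"""
    f=f or grab(name,save);c=f['cloud'];h=cv2.cvtColor(f['pixels'],cv2.COLOR_RGB2HSV).astype(int)
    b=(h[...,0]>100)&(h[...,0]<130)&(h[...,1]>90)&(h[...,2]>40)&(np.hypot(c[...,0]-xy[0],c[...,1]-xy[1])<r)
    cn,_=cv2.findContours(b.astype(np.uint8),0,cv2.CHAIN_APPROX_NONE);out=[]
    for k in cn:
        if cv2.contourArea(k)<25: continue
        m=np.zeros(b.shape,np.uint8);cv2.drawContours(m,[k],-1,1,-1);z=np.median(c[...,2][m>0])
        q=cv2.minAreaRect(onplane(f,k[:,0],z)[:,:2].astype(np.float32)*1000)
        out.append(np.r_[q[0],z*1000,q[1]]);print('  label',out[-1].round(1),'ang',round(q[2],1))
    o=np.array(out)
    if len(o)==2:
        d=o[1,:2]-o[0,:2];a=np.degrees(np.arctan2(d[1],d[0]));a=(a+360)%180
        print('centre',o[:,:2].mean(0).round(1),'plate top',o[:,2].mean().round(1),'length axis',a.round(1),'label dist',np.hypot(*d).round(1))
    return o,f
E
python3 - <<'E'
from h import *
to([.48,.144,.06],95)
o,f=locate([.48,.144],save='w6')
o,f=locate([.657,.138],'top')
h=f['cloud'];
E
```

```text
shift [-0.001  0.004  0.37 ] turn [-0.     0.002 -0.007] | now grasp [0.4789 0.1439 0.1525] F [ 1.3 -0.3  0.5] w 0.0619 t 13.6
  label [481.9 107.1  11.9  18.6  22.6] ang 3.8
  label [474.9 174.7  11.9  18.7  22.1] ang 5.2
centre [478.4 140.9] plate top 11.9 length axis 95.9 label dist 67.9
  label [653.6  97.   15.5  34.7  16.3] ang 88.2
```

View pics/w6.png

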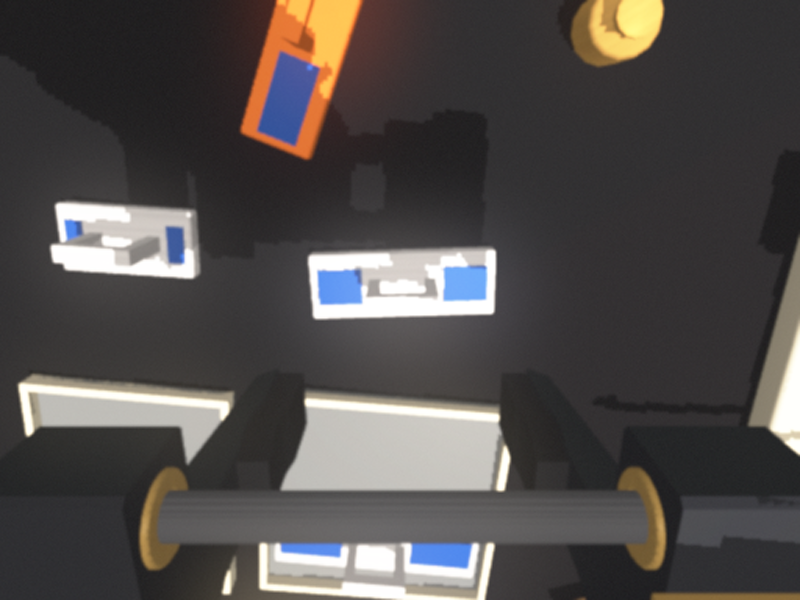

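The wrist view shows mid_1 at (402,283) with its eye in the middle, clear of its neighbours, and the long carrier flat in the long tray at the bottom. The measured centre is (0.478, 0.141), length axis 95.9°, plate top about 11 mm. I'll descend and grip.

Request:
carry_out(increments=[[[-0.012,-0.002,0.2],[0,0,-0.012],0.7],[[-0.012,-0.002,0.4],[0,0,-0.012],0.7],[[-0.012,-0.002,0.475],[0,0,-0.012],0.7],[[-0.012,-0.002,0.475],[0,0,-0.012],0.7]])

```text
clock: 14.2
tool_pos: [0.4841, 0.1414, 0.1788]
ee_rot: [[-0.096, 0.995, 0.004], [0.995, 0.096, -0.003], [-0.004, 0.004, -1.0]]
contact_force: [-0.4, 0.0, 0.3]
width: 0.0615
```

Request:
carry_out(increments=[[[0,0,0],[0,0,0],0],[[0,0,0],[0,0,0],0],[[0,0,0],[0,0,0],0],[[0,0,0],[0,0,0],0],[[0,0,-0.05],[0,0,0],0]])

```text
clock: 14.82
tool_pos: [0.4824, 0.1412, 0.1927]
ee_rot: [[-0.097, 0.995, 0.003], [0.995, 0.097, -0.004], [-0.004, 0.002, -1.0]]
contact_force: [-0.5, -1.0, -0.9]
width: 0.0354
```

```bash
python3 - <<'E'
from h import *
to([.628,-.017,.12],88.3)
o,f=locate([.487,-.16],'top');o,f=locate([.589,-.358],'top');o,f=locate([.4655,-.004],'top')
E
```

```text
shift [-0.688  0.519 -0.293] turn [0.001 0.001 0.04 ] | now grasp [0.4828 0.1406 0.0457] F [-0.5 -1.  -0.9] w 0.0354 t 14.825
  label [ 490.8 -202.1   10.4   37.    18.7] ang 88.3
```

Request:
carry_out(increments=[[[0,0,-0.24],[0,0,0],0],[[-0.2,0.16,-0.29],[0,0,0.01],0],[[-0.4,0.32,-0.29],[0,0,0.03],0],[[-0.6,0.48,-0.29],[0,0,0.04],0],[[-0.688,0.53,-0.29],[0,0,0.04],0]])

```text
clock: 15.6
tool_pos: [0.6327, -0.0211, 0.2655]
ee_rot: [[0.034, 0.999, 0.005], [0.999, -0.034, -0.005], [-0.005, 0.005, -1.0]]
contact_force: [-0.1, 1.3, -0.9]
width: 0.0355
```

```bash
cat >> h.py <<'E'
def tray(xy,ly,f=None):
    """rim centre of tray near xy (outer y size ly): bright rim pixels, at z=.012"""
    f=f or grab('wrist');c=f['cloud'];h=cv2.cvtColor(f['pixels'],cv2.COLOR_RGB2HSV).astype(int)
    z=c[...,2]
    t=((h[...,1]<70)&(h[...,2]>55)&(z<.020)&(abs(c[...,0]-xy[0])<.085)&(abs(c[...,1]-xy[1])<ly/2+.012)).astype(np.uint8)
    k,_=cv2.findContours(t,0,cv2.CHAIN_APPROX_NONE);k=max(k,key=cv2.contourArea)
    P=onplane(f,k[:,0],.012)[:,:2].astype(np.float32)*1000
    print('tray',[np.round(v,1) for v in cv2.minAreaRect(P)],P.min(0),P.max(0));return f
E
python3 - <<'E'
from h import *
to([.631,-.017,.06],88.3)
f=tray([.628,-.017],.120);cv2.imwrite('pics/w7.png',f['pixels'][:,:,::-1])
E
```

```text
shift [ 0.017 -0.008  0.234] turn [ 0.002  0.002 -0.001] | now grasp [ 0.6333 -0.0219  0.1185] F [-0.1  1.3 -0.9] w 0.0355 t 15.6
tray [array([591.6, -13.9]), array([137.5,  99.3]), np.float64(86.1)] [543.28204  -85.834206] [645.7497    51.931526]
```

View pics/w7.png

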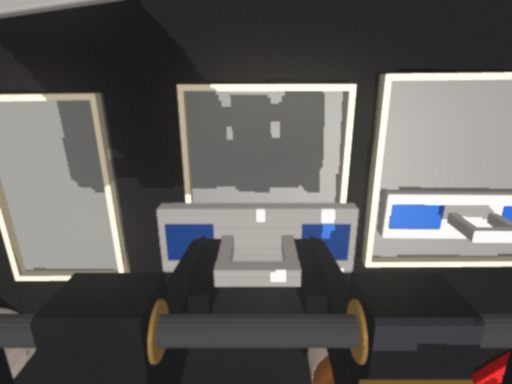

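```bash
python3 - <<'E'
from h import *
f=grab('wrist')
g=cv2.cvtColor(f['pixels'],cv2.COLOR_RGB2HSV).astype(int)
# rim = pale warm pixels brighter than floor
for r in (100,130,160,190):
    v=f['pixels'][r].astype(int).sum(1);m=(v>480)&(g[r][:,1]>15)
    x=np.flatnonzero(m);x=x[x<512]
    runs=np.split(x,np.flatnonzero(np.diff(x)>2)+1)
    for q in runs:
        if len(q)>2: print(r,q[0],q[-1],onplane(f,[[q[0],r],[q[-1],r]],.012)[:,:2].round(4).tolist())
E
```

```text
100 0 17 [[0.5593, -0.2018], [0.5597, -0.1901]]
100 97 99 [[0.5618, -0.1352], [0.5619, -0.1338]]
100 185 188 [[0.5641, -0.0751], [0.5642, -0.073]]
130 102 104 [[0.5822, -0.1356], [0.5822, -0.1342]]
130 187 190 [[0.5844, -0.0759], [0.5845, -0.0738]]
160 106 111 [[0.6038, -0.1368], [0.6039, -0.1332]]
160 189 192 [[0.6059, -0.0767], [0.606, -0.0745]]
190 109 116 [[0.6266, -0.1388], [0.6268, -0.1336]]
190 191 194 [[0.6288, -0.0776], [0.6289, -0.0754]]
```

The wrist view shows the carrier over the mid tray, level with the eye up. The rim edges confirm the tray centres: mid y −0.0165, short y −0.178. I'll lower and release.

Request:
carry_out(increments=[[[0.02,0,0.2],[0,0,0],0],[[0.02,0,0.3],[0,0,0],0],[[0.02,0,0.32],[0,0,0],0],[[0.02,0,0.326],[0,0,0],0],[[0.02,0,0.332],[0,0,0],0]])

```text
clock: 16.32
tool_pos: [0.6318, -0.0115, 0.185]
ee_rot: [[0.028, 1.0, 0.006], [1.0, -0.028, -0.003], [-0.002, 0.006, -1.0]]
contact_force: [-4.0, -0.7, 11.8]
width: 0.0356
```

```bash
python3 - <<'E'
from h import *
to([.633,-.0165,.036],88.3)
E
```

```text
shift [-0.02   0.005  0.008] turn [0.002 0.001 0.   ] | now grasp [ 0.6327 -0.0119  0.038 ] F [-4.  -0.7 11.8] w 0.0356 t 16.325
```

Request:
carry_out(increments=[[[0,0,-0.016],[0,0,0],0],[[-0.02,0,-0.016],[0,0,0],0],[[-0.02,0,-0.016],[0,0,0],0],[[-0.02,0,-0.006],[0,0,0],0],[[-0.02,0,-0.006],[0,0,0],0]])

```text
clock: 16.95
tool_pos: [0.6314, -0.0171, 0.185]
ee_rot: [[0.029, 1.0, 0.004], [1.0, -0.029, -0.003], [-0.003, 0.004, -1.0]]
contact_force: [0.7, -1.1, 1.4]
width: 0.0357
```

```bash
python3 - <<'E'
from h import *
to([.633,-.0165,.036],88.3)
f=grab('wrist');c=f['cloud'];h=cv2.cvtColor(f['pixels'],cv2.COLOR_RGB2HSV).astype(int)
b=(h[...,0]>100)&(h[...,0]<130)&(h[...,1]>90)&(abs(c[...,1]+.017)<.06)&(c[...,0]>.55)
print('plate z',np.percentile(c[b][:,2],[5,50,95]))
o,f=locate([.633,-.0165],f=f)
E
```

```text
shift [0.003 0.006 0.008] turn [0.001 0.001 0.   ] | now grasp [ 0.632  -0.0175  0.038 ] F [ 0.7 -1.1  1.4] w 0.0357 t 16.95
plate z [0.01494333 0.01589675 0.01708947]
  label [627.7  14.5  15.9  23.3  19. ] ang 88.4
  label [625.8 -53.4  15.9  23.3  19.1] ang 88.4
centre [626.7 -19.5] plate top 15.9 length axis 88.4 label dist 68.0
```

Plate top reads 15.9 mm (14 mm expected plus the depth bias of about 1.5 mm), so it lies flat on the tray floor. I'll release and go over long_1.

Request:
carry_out(increments=[[[0,0,0],[0,0,0],0.7],[[0,0,0],[0,0,0],0.7],[[0,0,0],[0,0,0],0.7],[[0,0,-0.2],[0,0,0],0.7],[[0,0,-0.42],[0,0,0],0.7]])

```text
clock: 17.62
tool_pos: [0.6305, -0.0166, 0.2903]
ee_rot: [[0.028, 1.0, 0.002], [1.0, -0.028, -0.003], [-0.002, 0.002, -1.0]]
contact_force: [1.5, 0.1, 1.1]
width: 0.0616
```

Request:
carry_out(increments=[[[-0.2,-0.2,0],[0,0,-0.038],0.7],[[-0.4,-0.4,0],[0,0,-0.038],0.7],[[-0.57,-0.58,0],[0,0,-0.038],0.7],[[-0.57,-0.58,0],[0,0,-0.038],0.7],[[-0.57,-0.58,0],[0,0,-0.038],0.7]])

```text
clock: 18.25
tool_pos: [0.4818, -0.1555, 0.29]
ee_rot: [[-0.09, 0.996, 0.004], [0.996, 0.09, -0.003], [-0.003, 0.004, -1.0]]
contact_force: [1.2, 0.5, 0.1]
width: 0.0617
```

```bash
python3 - <<'E'
from h import *
o,f=locate([.487,-.16])
p=o[:,:2].mean(0)/1000 if len(o)==2 else [.487,-.16]
to([*p,.034],95.2)
E
```

```text
label [ 486.1 -145.3   11.9   17.4   37.1] ang 5.2
  label [ 492.9 -224.5   11.9   18.3   31. ] ang 5.2
centre [ 489.5 -184.9] plate top 11.9 length axis 94.9 label dist 79.5
shift [-0.124  0.012  0.437] turn [0.002 0.001 0.   ] | now grasp [ 0.4839 -0.1545  0.1432] F [0.4 0.  0.3] w 0.0617 t 18.3
```

long_1 has been knocked about 2.5 cm aside in y since the first picture. I'll measure it again around the new place.

```bash
python3 - <<'E'
from h import *
o,f=locate([.49,-.187],save='w8')
p=o[:,:2].mean(0)/1000
to([*p,.034],95.2)
E
```

```text
label [ 485.8 -145.1   11.9   18.2   36.5] ang 5.3
  label [ 493.4 -227.7   11.9   18.2   37.7] ang 5.3
centre [ 489.6 -186.4] plate top 11.9 length axis 95.3 label dist 82.9
shift [-0.132  0.009  0.437] turn [0.002 0.001 0.001] | now grasp [ 0.4845 -0.1537  0.1432] F [-0.1 -0.9 -0.6] w 0.0618 t 18.35
```

Request:
carry_out(increments=[[[-0.132,0.009,0.1],[0,0,0],0.7],[[-0.132,0.009,0.25],[0,0,0],0.7],[[-0.132,0.009,0.4],[0,0,0],0.7],[[-0.132,0.009,0.4],[0,0,0],0.7]])

```text
clock: 18.85
tool_pos: [0.4882, -0.186, 0.1881]
ee_rot: [[-0.094, 0.996, 0.001], [0.996, 0.094, -0.001], [-0.001, 0.001, -1.0]]
contact_force: [0.6, -0.4, -0.1]
width: 0.0618
```

```bash
python3 - <<'E'
from h import *
to([.4896,-.1864,.033],95.3)
E
```

```text
shift [-0.002  0.005  0.032] turn [0. 0. 0.] | now grasp [ 0.4884 -0.1862  0.0411] F [ 0.6 -0.4 -0.1] w 0.0618 t 18.85
```

Request:
carry_out(increments=[[[0,0.005,0.032],[0,0,0],0.7],[[0,0.005,0.032],[0,0,0],0],[[0,0.005,0.032],[0,0,0],0],[[0,0.005,0.032],[0,0,0],0],[[0,0.005,0.032],[0,0,0],0]])

```text
clock: 19.48
tool_pos: [0.4891, -0.1874, 0.1827]
ee_rot: [[-0.091, 0.996, 0.005], [0.996, 0.091, -0.002], [-0.003, 0.005, -1.0]]
contact_force: [0.1, 2.3, 6.1]
width: 0.0353
```

Request:
carry_out(increments=[[[0,0,-0.05],[0,0,0],0],[[0,0,-0.3],[0,0,0],0],[[0.2,0,-0.4],[0,0,0],0],[[0.4,0,-0.4],[0,0,0],0],[[0.4,0,-0.4],[0,0,0],0]])

```text
clock: 20.1
tool_pos: [0.4792, -0.084, 0.2831]
ee_rot: [[-0.099, 0.995, 0.005], [0.995, 0.099, -0.0], [-0.001, 0.005, -1.0]]
contact_force: [-0.4, -0.8, -1.5]
width: 0.0352
```

```bash
python3 - <<'E'
from h import *
to([.598,.138,.13],88.3)
E
```

```text
shift [0.837 0.56  0.026] turn [0.002 0.    0.041] | now grasp [ 0.48   -0.084   0.1361] F [-0.4 -0.8 -1.5] w 0.0352 t 20.1
```

Request:
carry_out(increments=[[[0.2,0.13,0],[0,0,0.01],0],[[0.4,0.26,0],[0,0,0.02],0],[[0.6,0.4,0],[0,0,0.03],0],[[0.8,0.54,0],[0,0,0.041],0],[[0.837,0.56,0],[0,0,0.041],0]])

```text
clock: 20.72
tool_pos: [0.6008, 0.1373, 0.2821]
ee_rot: [[0.034, 0.999, 0.006], [0.999, -0.034, 0.002], [0.002, 0.006, -1.0]]
contact_force: [-0.2, -0.2, -1.8]
width: 0.0356
```

```bash
python3 - <<'E'
from h import *
to([.598,.138,.042],88.3)
o,f=locate([.598,.138],r=.07)
E
```

```text
shift [ 0.002 -0.013  0.372] turn [ 0.002 -0.001 -0.001] | now grasp [0.6016 0.1376 0.1351] F [-0.2 -0.2 -1.8] w 0.0356 t 20.725
  label [603.  177.2 111.3  38.1  19. ] ang 88.0
  label [600.5  94.2 111.1  38.3  19.6] ang 88.0
centre [601.7 135.7] plate top 111.2 length axis 88.3 label dist 83.0
```

Request:
carry_out(increments=[[[0.004,-0.01,0.2],[0,0,0],0],[[0.004,-0.01,0.32],[0,0,0],0],[[0.004,-0.01,0.365],[0,0,0],0],[[0.004,-0.01,0.372],[0,0,0],0],[[0.004,-0.01,0.379],[0,0,0],0]])

```text
clock: 21.4
tool_pos: [0.5974, 0.1317, 0.1895]
ee_rot: [[0.04, 0.999, 0.004], [0.999, -0.04, -0.007], [-0.007, 0.004, -1.0]]
contact_force: [-6.9, -3.6, 26.6]
width: 0.0358
```

```bash
python3 - <<'E'
from h import *
to([.598,.138,.040],88.3)
o,f=locate([.598,.138],r=.07)
E
```

```text
shift [0.025 0.001 0.01 ] turn [ 0.001  0.002 -0.003] | now grasp [0.5979 0.1306 0.0425] F [-6.9 -3.6 26.6] w 0.0358 t 21.4
  label [594.9  86.8  22.8  38.3  19.2] ang 87.9
  label [600.4 169.1  16.8  37.7  19.2] ang 87.9
centre [597.6 127.9] plate top 19.8 length axis 86.2 label dist 82.5
```

The descent drifted −6 mm in y and the −y end sits on the tray wall (label heights 22.8 against 16.8 mm). I'll lift, correct and lower again slowly.

Request:
carry_out(increments=[[[0,0,-0.06],[0,0,0],0],[[0.028,0,-0.06],[0,0,0],0],[[0.028,0,-0.06],[0,0,0],0],[[0.028,0,-0.06],[0,0,0],0]])

```text
clock: 21.95
tool_pos: [0.5976, 0.1409, 0.2012]
ee_rot: [[0.038, 0.999, 0.003], [0.999, -0.038, -0.003], [-0.003, 0.003, -1.0]]
contact_force: [-0.7, 0.3, -2.0]
width: 0.0358
```

```bash
python3 - <<'E'
from h import *
to([.598,.138,.040],88.3)
o,f=locate([.598,.138],r=.07)
E
```

```text
shift [-0.011  0.002  0.057] turn [ 0.001  0.001 -0.003] | now grasp [0.598  0.1404 0.0542] F [-0.7  0.3 -2. ] w 0.0358 t 21.95
  label [647.7 161.6  15.9   6.    3.6] ang 88.0
  label [645.7 111.1  16.2   4.9   3.6] ang 88.0
  label [600.2 179.3  28.9  37.4  19.1] ang 87.9
  label [594.9  96.2  33.7  38.9  19.2] ang 87.9
```

Request:
carry_out(increments=[[[-0.004,0,0.02],[0,0,0],0],[[-0.004,0,0.035],[0,0,0],0],[[-0.004,0,0.048],[0,0,0],0],[[-0.004,0,0.055],[0,0,0],0],[[-0.004,0,0.055],[0,0,0],0]])

```text
clock: 22.62
tool_pos: [0.5978, 0.1398, 0.1884]
ee_rot: [[0.038, 0.999, 0.004], [0.999, -0.038, -0.003], [-0.003, 0.004, -1.0]]
contact_force: [-2.0, -1.6, 3.7]
width: 0.0355
```

```bash
python3 - <<'E'
from h import *
to([.598,.138,.040],88.3)
o,f=locate([.598,.138],r=.06)
E
```

```text
shift [-0.007  0.001  0.006] turn [ 0.001  0.001 -0.003] | now grasp [0.5984 0.1393 0.0414] F [-2.  -1.6  3.7] w 0.0355 t 22.625
  label [600.4 178.2  16.6  37.6  19.1] ang 87.9
  label [595.5  96.   20.7  37.   19.2] ang 87.9
centre [597.9 137.1] plate top 18.6 length axis 86.6 label dist 82.3
```

Request:
carry_out(increments=[[[0,0,0],[0,0,0],0.7],[[0,0,0],[0,0,0],0.7],[[0,0,0],[0,0,0],0.7],[[0,0,-0.2],[0,0,0],0.7],[[0,0,-0.42],[0,0,0],0.7]])

```text
clock: 23.3
tool_pos: [0.5971, 0.1402, 0.2933]
ee_rot: [[0.037, 0.999, 0.002], [0.999, -0.037, -0.003], [-0.003, 0.002, -1.0]]
contact_force: [1.0, 0.0, 0.7]
width: 0.0617
```

```bash
python3 - <<'E'
from h import *
f=grab('wrist','w9')
o,f=locate([.598,.138],r=.065,f=f)
to([.4655,-.004,.14],88.3)
locate([.4655,-.004],r=.05,name='scene')
E
```

```text
label [653.1 168.8  16.   20.6  11.6] ang 87.9
  label [650.7 103.1  16.   20.5  13.6] ang 87.9
  label [600.5 177.6  15.9  37.9  18.8] ang 86.4
  label [595.7  94.8  16.   37.9  18.9] ang 87.9
shift [-0.604 -0.512  0.048] turn [ 0.004 -0.001 -0.003] | now grasp [0.6009 0.1422 0.1541] F [0.1 0.6 3.8] w 0.0619 t 23.35
```

View pics/w9.png

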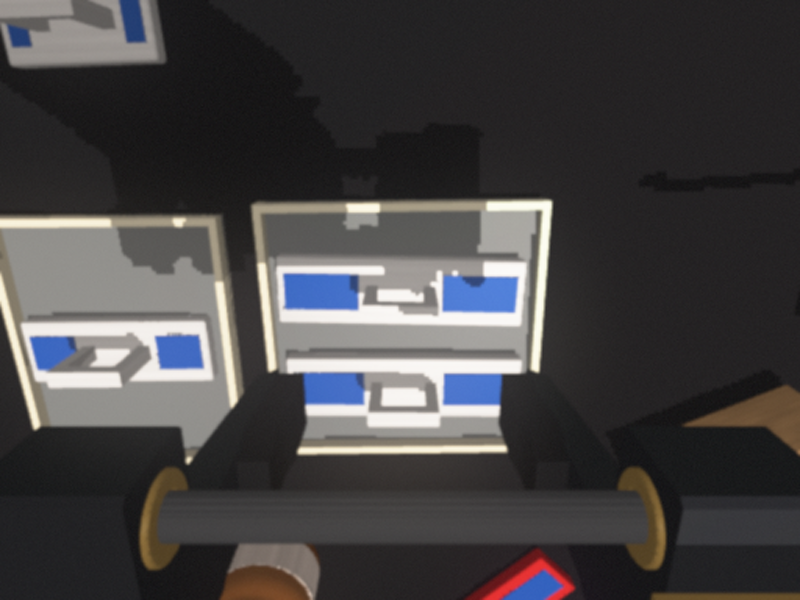

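The wrist view shows both long carriers side by side and flat in the long tray (at (400,290) and (400,390)), and the mid flat in its tray (115,350). All the long labels read 16.0 mm. On to the near short carrier.

Request:
carry_out(increments=[[[-0.2,-0.17,0],[0,0,0],0.7],[[-0.4,-0.34,0],[0,0,0],0.7],[[-0.6,-0.51,0],[0,0,0],0.7],[[-0.6,-0.51,0],[0,0,0],0.7]])

```text
clock: 23.9
tool_pos: [0.461, -0.0085, 0.2922]
ee_rot: [[0.041, 0.999, -0.002], [0.999, -0.041, -0.007], [-0.007, -0.001, -1.0]]
contact_force: [1.6, -0.1, 0.3]
width: 0.0619
```

```bash
python3 - <<'E'
from h import *
o,f=locate([.4655,-.004],r=.06)
p=o[:,:2].mean(0)/1000
to([*p,.042],88)
E
```

```text
label [463.8 -33.1  11.9   7.4  17.5] ang 87.8
  label [464.1  19.8  11.9   7.4  17.6] ang 89.5
centre [464.   -6.6] plate top 11.9 length axis 89.7 label dist 52.9
shift [0.006 0.006 0.414] turn [ 0.     0.002 -0.002] | now grasp [ 0.4623 -0.0082  0.1454] F [-0.7 -0.7  0. ] w 0.0615 t 23.95
```

Request:
carry_out(increments=[[[0.006,0.006,0.2],[0,0,0],0.7],[[0.006,0.006,0.36],[0,0,0],0.7],[[0.006,0.006,0.41],[0,0,0],0.7],[[0.006,0.006,0.41],[0,0,0],0.7]])

```text
clock: 24.45
tool_pos: [0.4672, -0.0019, 0.1892]
ee_rot: [[0.035, 0.999, 0.004], [0.999, -0.035, -0.002], [-0.002, 0.004, -1.0]]
contact_force: [0.2, -0.2, -0.2]
width: 0.0614
```

```bash
python3 - <<'E'
from h import *
to([.464,-.0066,.034],88.5)
E
```

```text
shift [-0.019 -0.012  0.033] turn [ 0.001  0.001 -0.003] | now grasp [ 0.4677 -0.0022  0.0422] F [ 0.2 -0.2 -0.2] w 0.0614 t 24.45
```

Request:
carry_out(increments=[[[-0.016,-0.01,0.033],[0,0,0],0.7],[[-0.016,-0.01,0.033],[0,0,0],0],[[-0.016,-0.01,0.033],[0,0,0],0],[[-0.016,-0.01,0.033],[0,0,0],0],[[-0.016,-0.01,0.033],[0,0,0],0]])

```text
clock: 25.08
tool_pos: [0.4641, -0.0072, 0.1826]
ee_rot: [[0.038, 0.999, 0.005], [0.999, -0.038, -0.001], [-0.001, 0.006, -1.0]]
contact_force: [0.2, 1.1, 4.5]
width: 0.0354
```

Request:
carry_out(increments=[[[0,0,-0.05],[0,0,0],0],[[0,0,-0.2],[0,0,0],0],[[-0.1,0,-0.36],[0,0,0],0],[[-0.3,0.2,-0.36],[0,0,0],0],[[-0.5,0.4,-0.36],[0,0,0],0]])

```text
clock: 25.7
tool_pos: [0.5479, -0.1256, 0.2736]
ee_rot: [[0.037, 0.999, 0.004], [0.999, -0.037, -0.002], [-0.002, 0.004, -1.0]]
contact_force: [0.9, 0.9, -2.4]
width: 0.0355
```

```bash
python3 - <<'E'
from h import *
to([.653,-.178,.125],88.3)
E
```

```text
shift [-0.194  0.428  0.009] turn [ 0.001  0.001 -0.002] | now grasp [ 0.5485 -0.126   0.1266] F [ 0.9  0.9 -2.4] w 0.0355 t 25.7
```

Request:
carry_out(increments=[[[-0.1,0.2,0],[0,0,0],0],[[-0.19,0.395,0],[0,0,0],0],[[-0.19,0.395,0],[0,0,0],0],[[-0.19,0.395,0.15],[0,0,0],0],[[-0.19,0.395,0.25],[0,0,0],0]])

```text
clock: 26.32
tool_pos: [0.643, -0.175, 0.2088]
ee_rot: [[0.037, 0.999, 0.0], [0.999, -0.037, -0.003], [-0.003, 0.0, -1.0]]
contact_force: [-0.5, 0.8, -1.2]
width: 0.0355
```

```bash
python3 - <<'E'
from h import *
to([.645,-.178,.040],88.3)
o,f=locate([.645,-.178],r=.05)
v=cv2.cvtColor(f['pixels'],cv2.COLOR_RGB2HSV).astype(int)
for r in (90,120,150):
    m=(f['pixels'][r].astype(int).sum(1)>480)&(v[r][:,1]>15);x=np.flatnonzero(m)
    for q in np.split(x,np.flatnonzero(np.diff(x)>2)+1):
        if len(q)>2: print(r,q[0],q[-1],onplane(f,[[q[0],r],[q[-1],r]],.012)[:,:2].round(4).tolist())
E
```

```text
shift [-0.011  0.009  0.087] turn [ 0.     0.001 -0.002] | now grasp [ 0.643  -0.1754  0.0618] F [-0.5  0.8 -1.2] w 0.0355 t 26.325
  label [ 633.5 -203.7   38.1    7.7    3.3] ang 88.0
  label [ 634.9 -150.8   37.9    7.8    4.4] ang 88.0
centre [ 634.2 -177.2] plate top 38.0 length axis 88.5 label dist 53.0
90 165 173 [[0.5635, -0.2219], [0.5636, -0.2178]]
120 168 175 [[0.5786, -0.2222], [0.5788, -0.2185]]
120 331 339 [[0.5818, -0.1364], [0.5819, -0.1322]]
150 171 178 [[0.5947, -0.2226], [0.5948, -0.2188]]
150 329 337 [[0.5978, -0.1369], [0.5979, -0.1326]]
```

Request:
carry_out(increments=[[[0,0,0.03],[0,0,0],0],[[0,0,0.055],[0,0,0],0],[[0,0,0.07],[0,0,0],0],[[0,0,0.08],[0,0,0],0],[[0,0,0.086],[0,0,0],0]])

```text
clock: 27.0
tool_pos: [0.6447, -0.1754, 0.1894]
ee_rot: [[0.038, 0.999, 0.004], [0.999, -0.038, -0.003], [-0.003, 0.004, -1.0]]
contact_force: [0.7, -0.3, -0.6]
width: 0.0351
```

```bash
python3 - <<'E'
from h import *
to([.645,-.178,.040],88.3)
o,f=locate([.645,-.178],r=.05)
E
```

```text
shift [-0.01   0.002  0.01 ] turn [ 0.001  0.001 -0.003] | now grasp [ 0.6453 -0.1759  0.0424] F [ 0.7 -0.3 -0.6] w 0.0351 t 27.0
  label [ 635.9 -204.2   18.6    7.8    3.4] ang 87.9
  label [ 637.3 -151.3   18.6    7.8    4.5] ang 87.9
centre [ 636.6 -177.7] plate top 18.6 length axis 88.5 label dist 53.0
```

2.5 mm above the floor. I'll lower that and release, then rise and go towards the last short carrier.

Request:
carry_out(increments=[[[0,0,0.01],[0,0,0],0],[[0,0,0.01],[0,0,0],0],[[0,0,0.01],[0,0,0],0.7],[[0,0,0.01],[0,0,0],0.7],[[0,0,0.01],[0,0,0],0.7]])

```text
clock: 27.68
tool_pos: [0.6446, -0.1754, 0.1868]
ee_rot: [[0.038, 0.999, 0.004], [0.999, -0.038, -0.003], [-0.003, 0.004, -1.0]]
contact_force: [0.4, 0.0, -0.9]
width: 0.0609
```

Request:
carry_out(increments=[[[0,0,-0.2],[0,0,0],0.7],[[0,0,-0.42],[0,0,0],0.7],[[-0.25,-0.08,-0.42],[0,0,-0.06],0.7],[[-0.5,-0.16,-0.42],[0,0,-0.06],0.7],[[-0.7,-0.25,-0.42],[0,0,-0.06],0.7]])

```text
clock: 28.3
tool_pos: [0.5744, -0.3497, 0.2922]
ee_rot: [[-0.15, 0.989, 0.005], [0.989, 0.15, -0.003], [-0.004, 0.004, -1.0]]
contact_force: [0.6, -0.2, -0.7]
width: 0.0616
```

```bash
python3 - <<'E'
from h import *
f=grab('wrist','w10')
o,f=locate([.589,-.358],r=.07,f=f)
locate([.64,-.178],r=.05,f=f)
p=o[:,:2].mean(0)/1000 if len(o)==2 else [.589,-.358]
to([*p,.042],99.7)
E
```

```text
label [ 592.2 -387.5   12.    18.     6.7] ang 6.4
  label [ 583.  -335.7   12.    17.1    6.1] ang 13.0
centre [ 587.6 -361.6] plate top 12.0 length axis 100.1 label dist 52.7
shift [-0.009  0.075  0.407] turn [-0.001  0.004 -0.01 ] | now grasp [ 0.5686 -0.3624  0.1438] F [-3.2 -5.4 -0.9] w 0.0613 t 28.35
```

View pics/w10.png

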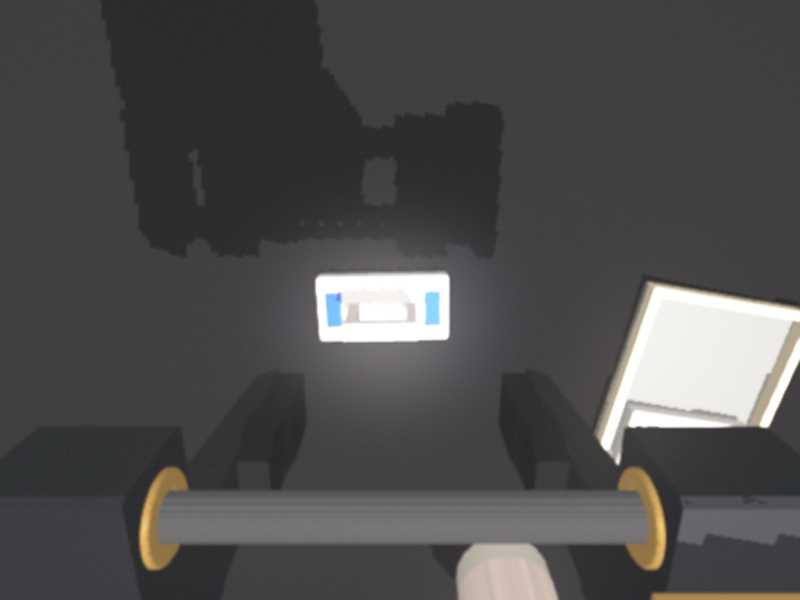

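The wrist view shows the last short carrier at (383,307), with the first one in the short tray at right and the bottle behind at the bottom, clear of the fingers. The arm was still settling, so I'll measure again.

```bash
python3 - <<'E'
from h import *
o,f=locate([.589,-.358],r=.07)
p=o[:,:2].mean(0)/1000
to([*p,.042],100)
t=grab('top');c=t['cloud'];m=(c[...,2]>.06)&(abs(c[...,0]-.75)<.08)&(abs(c[...,1]+.25)<.08)
print('bottle',c[m].min(0) if m.any() else 0,c[m].max(0) if m.any() else 0)
E
```

```text
label [ 592.4 -387.5   11.9   17.3    6.7] ang 6.5
shift [-0.127  0.072  0.408] turn [-0.001  0.003 -0.012] | now grasp [ 0.5701 -0.3589  0.1437] F [-0.5 -0.2  0.2] w 0.0621 t 28.4
bottle [ 0.73252741 -0.28380893  0.0601788 ] [ 0.79056441 -0.22634179  0.15738561]
```

Request:
carry_out(increments=[[[-0.02,0.068,0.15],[0,0,-0.01],0.7],[[-0.02,0.068,0.33],[0,0,-0.01],0.7],[[-0.02,0.068,0.4],[0,0,-0.01],0.7],[[-0.02,0.068,0.4],[0,0,-0.01],0.7],[[-0.02,0.068,0.4],[0,0,-0.01],0.7]])

```text
clock: 29.08
tool_pos: [0.594, -0.3501, 0.1939]
ee_rot: [[-0.181, 0.983, 0.007], [0.983, 0.181, -0.003], [-0.004, 0.006, -1.0]]
contact_force: [-0.6, 0.3, 0.4]
width: 0.0614
```

```bash
python3 - <<'E'
from h import *
to([.5876,-.3616,.034],100)
locate([.589,-.358],r=.07)
E
```

```text
shift [-0.04  -0.034  0.052] turn [0.002 0.001 0.002] | now grasp [ 0.595  -0.3506  0.0469] F [-0.6  0.3  0.4] w 0.0614 t 29.075
  label [ 583.3 -335.3   11.9   18.3    7.9] ang 9.8
  label [ 592.2 -387.5   11.9   18.8    8.1] ang 9.7
centre [ 587.8 -361.4] plate top 11.9 length axis 99.6 label dist 52.9
```

Request:
carry_out(increments=[[[-0.04,-0.03,0],[0,0,0],0.7],[[-0.04,-0.03,0.03],[0,0,0],0.7],[[-0.04,-0.03,0.044],[0,0,0],0.7],[[-0.04,-0.03,0.044],[0,0,0],0.7]])

```text
clock: 29.62
tool_pos: [0.5874, -0.3612, 0.1804]
ee_rot: [[-0.181, 0.983, 0.003], [0.983, 0.181, -0.002], [-0.003, 0.003, -1.0]]
contact_force: [-0.1, -1.3, 0.6]
width: 0.0615
```

```bash
python3 - <<'E'
from h import *
to([.5876,-.3616,.034],100)
E
```

```text
shift [-0.002  0.001 -0.002] turn [0.001 0.001 0.003] | now grasp [ 0.5878 -0.3615  0.0334] F [-0.1 -1.3  0.6] w 0.0615 t 29.625
```

Request:
carry_out(increments=[[[0,0,0],[0,0,0],0],[[0,0,0],[0,0,0],0],[[0,0,0],[0,0,0],0],[[0,0,0],[0,0,0],0],[[0,0,-0.05],[0,0,0],0]])

```text
clock: 30.25
tool_pos: [0.5869, -0.3614, 0.1929]
ee_rot: [[-0.181, 0.983, 0.002], [0.983, 0.181, -0.002], [-0.002, 0.001, -1.0]]
contact_force: [0.5, 1.0, -0.8]
width: 0.0353
```

Request:
carry_out(increments=[[[0,0,-0.2],[0,0,0],0],[[0.16,0.04,-0.32],[0,0,0.03],0],[[0.4,0.09,-0.32],[0,0,0.065],0],[[0.6,0.13,-0.32],[0,0,0.065],0],[[0.72,0.16,-0.32],[0,0,0.065],0]])

```text
clock: 30.88
tool_pos: [0.5941, -0.1736, 0.2745]
ee_rot: [[0.018, 1.0, 0.005], [1.0, -0.018, -0.002], [-0.002, 0.005, -1.0]]
contact_force: [0.8, -0.2, -1.4]
width: 0.0357
```

Request:
carry_out(increments=[[[0,0,0],[0,0,0],0],[[0,0,0],[0,0,0],0]])

```text
clock: 31.12
tool_pos: [0.5939, -0.1784, 0.2733]
ee_rot: [[0.023, 1.0, 0.004], [1.0, -0.023, -0.005], [-0.005, 0.004, -1.0]]
contact_force: [0.2, 0.1, -0.9]
width: 0.0355
```

```bash
python3 - <<'E'
from h import *
to([.593,-.177,.06],88.3)
o,f=locate([.593,-.177],r=.05)
E
```

```text
shift [ 0.007 -0.005  0.265] turn [0.001 0.001 0.002] | now grasp [ 0.5945 -0.1791  0.1263] F [ 0.2  0.1 -0.9] w 0.0355 t 31.125
  label [ 586.7 -154.4  104.     7.6    1.7] ang 88.8
  label [ 585.2 -207.4  104.1    7.6    2.2] ang 88.8
centre [ 585.9 -180.9] plate top 104.0 length axis 88.4 label dist 53.0
```

Request:
carry_out(increments=[[[0.01,0,0.12],[0,0,0],0],[[0.01,0,0.2],[0,0,0],0],[[0.01,0,0.25],[0,0,0],0],[[0.01,0,0.26],[0,0,0],0],[[0.01,0,0.26],[0,0,0],0]])

```text
clock: 31.8
tool_pos: [0.5945, -0.1748, 0.2084]
ee_rot: [[0.022, 1.0, 0.005], [1.0, -0.022, -0.003], [-0.003, 0.005, -1.0]]
contact_force: [-0.9, -0.0, -0.2]
width: 0.036
```

```bash
python3 - <<'E'
from h import *
to([.593,-.177,.038],88.3)
o,f=locate([.593,-.177],r=.05)
E
```

```text
shift [-0.009 -0.006  0.093] turn [0.001 0.001 0.002] | now grasp [ 0.5952 -0.1752  0.0614] F [-0.9 -0.  -0.2] w 0.036 t 31.8
  label [ 587.4 -150.4   39.     7.6    1.7] ang 88.8
  label [ 586.2 -203.4   39.2    7.6    1.7] ang 88.8
centre [ 586.8 -176.9] plate top 39.1 length axis 88.7 label dist 53.0
```

Request:
carry_out(increments=[[[0,0,0.03],[0,0,0],0],[[0,0,0.06],[0,0,0],0],[[0,0,0.08],[0,0,0],0],[[0,0,0.09],[0,0,0],0],[[0,0,0.094],[0,0,0],0]])

```text
clock: 32.48
tool_pos: [0.5942, -0.1746, 0.185]
ee_rot: [[0.022, 1.0, 0.003], [1.0, -0.022, -0.003], [-0.003, 0.003, -1.0]]
contact_force: [-4.6, 0.3, 8.7]
width: 0.0357
```

```bash
python3 - <<'E'
from h import *
to([.593,-.177,.038],88.3)
o,f=locate([.593,-.177],r=.05)
E
```

```text
shift [-0.01  -0.004  0.   ] turn [0.001 0.001 0.002] | now grasp [ 0.5946 -0.1751  0.038 ] F [-4.6  0.3  8.7] w 0.0357 t 32.475
  label [ 586.7 -150.4   16.     7.6    1.7] ang 88.8
  label [ 585.3 -203.1   15.9    8.     2.2] ang 88.8
centre [ 586.  -176.7] plate top 16.0 length axis 88.6 label dist 52.7
```

On the floor (16.0 mm at both labels). I'll release, rise and move well aside for a last look.

Request:
carry_out(increments=[[[0,0,-0.006],[0,0,0],0.7],[[0,0,-0.006],[0,0,0],0.7],[[0,0,-0.006],[0,0,0],0.7],[[0,0,-0.2],[0,0,0],0.7],[[0,0,-0.45],[0,0,0],0.7]])

```text
clock: 33.15
tool_pos: [0.5934, -0.1745, 0.2969]
ee_rot: [[0.022, 1.0, 0.001], [1.0, -0.022, -0.002], [-0.002, 0.001, -1.0]]
contact_force: [0.7, -1.8, 0.4]
width: 0.0618
```

Request:
carry_out(increments=[[[-0.25,-0.1,-0.2],[0,0,0],0.7],[[-0.5,-0.3,-0.4],[0,0,0],0.7],[[-0.75,-0.5,-0.5],[0,0,0],0.7],[[-1,-0.6,-0.5],[0,0,0],0.7],[[-1,-0.6,-0.5],[0,0,0],0.7]])

```text
clock: 33.78
tool_pos: [0.4421, -0.4131, 0.4205]
ee_rot: [[0.022, 1.0, 0.004], [1.0, -0.022, -0.003], [-0.003, 0.004, -1.0]]
contact_force: [0.5, 0.3, -0.7]
width: 0.0613
```

```bash
python3 - <<'E'
from h import *
import pickle
to([.4,-.4,.3],88)
f=grab('top','top9');c=f['cloud']
h=cv2.cvtColor(f['pixels'],cv2.COLOR_RGB2HSV).astype(int)
m=((h[...,0]<6)|(h[...,0]>174))&(h[...,1]>150)&(h[...,2]>100)
P=c[m];P=P[(abs(P[:,0]-.43)<.06)&(abs(P[:,1]-.38)<.08)];print('knob',len(P),P.mean(0))
for p in ([.654,.138],[.598,.138],[.628,-.018],[.64,-.178],[.59,-.177]):
    print(p);locate(p,r=.055,f=f)
g=pickle.load(open('top0.pkl','rb'))
d=(np.abs(f['pixels'].astype(int)-g['pixels'].astype(int)).sum(2)>120).astype(np.uint8)
n,l,st,ce=cv2.connectedComponentsWithStats(cv2.morphologyEx(d,cv2.MORPH_CLOSE,np.ones((5,5))))
print('changed (800x600):',[(np.round(ce[i]*1.5625).tolist(),int(st[i,4])) for i in range(1,n) if st[i,4]>25])
E
```

```text
shift [ 0.048 -0.169 -0.107] turn [0.001 0.001 0.004] | now grasp [ 0.4427 -0.4136  0.2735] F [ 0.5  0.3 -0.7] w 0.0613 t 33.775
knob 51 [0.42710416 0.41683007 0.12160927]
[0.654, 0.138]
  label [653.9 100.1  14.7  28.4  16.3] ang 88.2
  label [656.2 175.8  15.2  28.6  16.3] ang 88.2
centre [655. 138.] plate top 15.0 length axis 88.3 label dist 75.7
[0.598, 0.138]
  label [597.3 100.2  14.7  31.3  19.2] ang 88.2
  label [601.4 176.9  14.5  28.4  16.1] ang 88.2
centre [599.3 138.6] plate top 14.6 length axis 87.0 label dist 76.8
[0.628, -0.018]
  label [626.6 -51.4  14.   19.1  16.1] ang 88.2
  label [628.   17.7  16.9  18.9  16.1] ang 88.2
centre [627.3 -16.9] plate top 15.4 length axis 88.8 label dist 69.1
[0.64, -0.178]
[0.59, -0.177]
changed (800x600): [([389.0, 265.0], 1081), ([546.0, 264.0], 606), ([790.0, 301.0], 640), ([289.0, 288.0], 537), ([467.0, 262.0], 400), ([639.0, 276.0], 276), ([542.0, 329.0], 514), ([389.0, 337.0], 388), ([733.0, 331.0], 40), ([464.0, 342.0], 277), ([279.0, 361.0], 89), ([249.0, 367.0], 171), ([741.0, 585.0], 1486)]
```

View pics/top9.png

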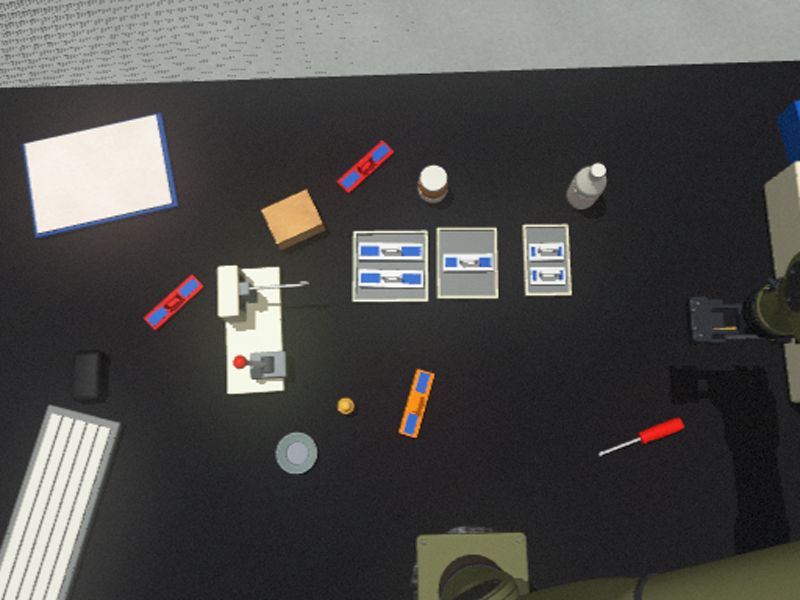

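The top view shows two longs (390,265), one mid (467,262) and two shorts (547,260) in the matching trays with their eyes up. The hook is empty, the lever is off (knob (239,362)) and the bystanders have not changed. I'll check that the shorts lie flat, then hand in.

```bash
python3 - <<'E'
from h import *
f=grab('top');c=f['cloud']
h=cv2.cvtColor(f['pixels'],cv2.COLOR_RGB2HSV).astype(int)
b=(h[...,0]>100)&(h[...,0]<130)&(h[...,1]>60)&(abs(c[...,0]-.62)<.07)&(abs(c[...,1]+.178)<.045)
n,l,st,ce=cv2.connectedComponentsWithStats(b.astype(np.uint8))
for i in range(1,n):
    if st[i,4]>3: print(np.median(c[l==i],0).round(4),st[i,4])
print(ctrl.sign_off())
E
```

```text
[ 0.646  -0.1498  0.0135] 18
[ 0.6428 -0.2024  0.0165] 19
[ 0.5945 -0.1493  0.0143] 16
[ 0.5943 -0.2025  0.0154] 15
the job is handed in; nothing more can be done
None
```

The job is done and handed in at about 34 s of robot time, well inside the 192 s limit.

**What I did:**
- **Dryer:** I pushed the lever over to its stop first. The knob went from y 0.344 to 0.417 and was still there in the final picture.
- **Hook:** The carrier on the hook was a long one. I lifted it, tilted it 42° towards the post and backed it off the barb, with no contact force showing.
- **Trays:** Five carriers are away in their trays: two long, one mid and two short. The mid had only one carrier on the bench.

**Last checks:**
- **Lying flat:** In the final top view all five sit inside the matching trays, side by side with the eyes up. Plate tops read 13.5–16.9 mm, where 14 mm is expected. The depth readings ran about 1–2 mm high throughout.
- **Other things:** The bystanders and the red and orange look-alikes showed no change from the first picture. The gripper was clear of everything.

**What went wrong or disagreed:**
- **Knocked carrier:** The bench long carrier was knocked about 2.5 cm aside during the run, so I measured it again before gripping it.
- **Tray wall:** That carrier first came down with one end on its tray wall, pressing with about 27 N. I lifted it, shifted it and lowered it again. It lay flat afterwards, turned about 1.3° from the tray.
- **Arm drift:** The arm settled up to about 1 cm off its commanded position on some descents. I corrected the ones that mattered.
- **Label checks:** One of the label checks missed a label on the last short carrier, and the final one missed both shorts. I used the earlier reading for the grasp and a separate height check at the end.

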